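Clamp the mosaic board and mix the glue

TASK

Get the mosaic ready for gluing. First lock the board down: push the red handle of the hold-down clamp back and down past its over-centre point until it stays locked with its rubber foot pressing on the board. Then take the glue bottle from under the bench shelf, turn it upside down so that its cap points at least 45 degrees below level, keep it so for a full second to mix the settled glue, turn it upright again and stand it gently in the green saucer; let go of everything and leave the board, tubs and nippers where they are.

Things in the scene. Friction and masses are not known exactly. Their poses are not given: they have to be found in the camera images.
- jig: Wooden gluing jig, fixed: plywood base 12 mm thick, 365 x 190 mm. Origin on the table below the middle of the mosaic board; x points from the clamp handle to the board, roughly away from the robot; z up. The toggle clamp is bolted on its robot side along its centre line y = 0: steel frame up to 80 mm high, bar pivot at x = -143, z = 45 mm.
- panel: Mosaic board lying loose in the jig against two low stop strips: 200 x 165 x 12 mm with tesserae 3 mm high on it, 0.45 kg, and a bare margin on the clamp side. Origin at the centre of its underside, which lies 12 mm above the table.
- clamp_handle (a joint): Turn of the red clamp handle, rad: 0 open, handle standing up, leaning 14 degrees from vertical to the robot's side (jig -x), clamp bar raised over the board; grows as it is pushed on towards jig -x and down; 1.19 is dead centre, 1.27 the hard stop, handle almost level, where it stays locked. Needs 2 to 5 N on the grip, square to the handle; stays where it is left.
- handle_grip (a point): Point on the axis of the red handle, in the middle of its grip, 100 mm from the hinge. The grip is a round bar of 18 mm diameter from 50 to 134 mm from the hinge. Open, the point is 172 mm above the table; locked, about 80 mm.
- handle_hinge (a point): Hinge of the clamp handle: on the jig at x = -203, y = 0, z = 75 mm; it turns about the jig's y axis. The handle moves in the jig's x-z plane. Opened, the raised bar and foot stand 60 to 120 mm to the board side of the hinge, up to 125 mm high.
- clamp_pad: Round black rubber foot of 21 mm diameter under the end of the clamp bar, sprung; when the clamp is locked it presses on the bare margin of the mosaic board with about 10 N. The origin lies on the bar's pivot, not on the foot.
- shelf: Grey steel bench shelf, fixed. Origin on the table, x into the shelf (away from the robot), y left. Deck top at z = 12 mm, x = -55 to 145, 390 mm wide; three places at about x = 0, y = -105, 0, 105 mm. Top board 205 mm above the table, from x = 18 mm on, with tile sheets up to z = 250. Uprights at the four corners (y = +-175 to 195), front pair at x = 21 to 45 mm.
- bottle: Closed glue bottle at one of the three shelf places, half under the top board, so the gripper must come in tilted from the robot's side: round white body 60 mm across, 92 mm high, blue and yellow band, shoulder, orange cap 33 mm across; 138 mm high in all, 0.25 to 0.47 kg. Origin at the centre of its foot; z along its axis to the cap.
- bottle_mid (a point): Point on the bottle's axis 62 mm above its foot, near its centre of mass: a good height to grip.
- saucer: Round green saucer, fixed, open above: 126 mm across the rim, rim 12 mm high, inner floor 108 mm across and 4 mm above the table. Origin under its centre, on the table.
- tub_aqua: Light blue tub with a white lid, 66 mm across, 65 mm high, on the shelf deck. Bystander. Origin at the centre of its foot.
- tub_violet: Violet tub with a white lid, 66 mm across, 65 mm high, on the shelf deck. Bystander. Origin at the centre of its foot.
- nippers: Tile nippers with red handles lying on the table on the robot's side of the saucer, 190 mm long along their x, 16 mm high. Bystander. Origin on the table near their middle.
There are look-alikes about, which are no part of the job. Of the things shaped like the saucer, the green one is meant.

How it is judged:
On the way, in this order (a step that is already met when the one before it is completed fails the run):
1. the clamp is locked past its over-centre point, its foot pressing on the board (value of joint clamp_handle above 1.215 rad and contact force between clamp_pad and panel above 4 N), for 0.2 s.
2. the bottle, held by the fingers clear of the shelf, is turned over with its cap at least 40 degrees below level for 0.8 s (angle between bottle's own z axis and vertical above 2.27 rad and contact force between the fingers and bottle above 1 N and height (world z) of bottle_mid above 0.12 m), for 0.8 s.
3. the bottle stands upright in the saucer (angle between bottle's own z axis and vertical below 0.08 rad and horizontal distance between bottle and saucer below 0.028 m and height (world z) of bottle between 0.002 and 0.008 m), for 0.2 s.
At the end, for the whole second after the job is handed in: The handle is past dead centre (over 1.215 rad), the foot presses on the board with over 4 N, the board is within 6 mm of its place; the bottle stands still and upright (4.5 degrees) on the saucer's floor inside its rim; bystanders within 30 mm of their places (all of step 1 and all of step 3 and x of panel in the frame of jig between -0.006 and 0.006 m and y of panel in the frame of jig between -0.006 and 0.006 m and linear speed of bottle below 0.02 m/s and distance of each of tub_aqua, tub_violet, nippers from where it was at the start of the episode below 0.03 m); the robot touches nothing.
It fails at once if a bystander (tub or nippers) is moved by more than 30 mm or a tub is tipped over (distance of any of tub_aqua, tub_violet, nippers from where it was at the start of the episode above 0.03 m or angle between any of tub_aqua, tub_violet's own z axis and vertical above 0.5 rad).
It fails at once if the mosaic board is shoved or lifted by more than 10 mm (distance of panel from where it was at the start of the episode above 0.01 m).
It fails at once if the bottle is dropped or thrown into the saucer (faster than 0.45 m/s just above it) (horizontal distance between bottle and saucer below 0.07 m and height (world z) of bottle below 0.03 m and linear speed of bottle above 0.45 m/s).
It also fails if it takes over 72 s, if anything falls off the work surface, if the arm or the gripper's body presses on something with over 40 N, if the wrist force passes 120 N, or if a joint passes its speed limit or range.

ROBOT

A 6-joint arm with a two-finger parallel gripper is mounted at the origin on the work surface. World frame = base frame: x ahead of the robot, y to its left, z up, the work surface at z = 0. Lengths are in m, angles in rad, forces in N, time in s.
With the tool pointing down it reaches from about 0.425 to 0.95 m from the base axis. Payload 3.5 kg.
Tool frame: the origin (TCP) lies on the centre line of the jaws, within the pads' length; the fingertips stand 25 mm ahead of it and the grasp point (between the pads) lies 6 mm ahead of it (ctrl.finger_overhang is the distance from the TCP to the fingertips, in m); z points along the fingers, y is the line along which they close (so a half turn about z gives the same grasp; the last joint's range is limited). The gripper opens to 85 mm and grips with 20 to 120 N. Pads are 22 mm wide; open, the fingers measure 114 mm over their backs; the gripper's body (76 mm by 85 mm) begins 54 mm behind the grasp point. The pads swing forward as they close: fully open they stand 13 mm farther back than shut.
Start: joints at [1.129, 0.286, 1.577, -0, 1.279, -0.15], TCP at [0.194, 0.646, 0.256] pointing down, gripper open.
Joint ranges: [-2.77, 2.77], [-0.9, 2.22], [0.21, 2.48], [-1.53, 4.67], [0.24, 2.81], [-2.84, 2.84]. Speed limits (rad/s): [2.79, 2.79, 3.14, 3.14, 3.14, 3.14].

INTERFACE

Orientations are given as a unit quaternion [x, y, z, w].
In Python, from plant import get_state, imaging, job, ctrl gives the robot as it stands.
- The arm moves only by the tool jog_arm, never from a script. Its argument "increments" is a list of rows, each an object of numbers: "dx", "dy", "dz": the shift along the world's x, y, z each as a share of 12 cm, from -1 to 1; "ax", "ay", "az": the turn, a rotation vector about the world's x, y, z each as a share of pi/2 rad, from -1 to 1; "gripper": the gripper command: -1 is shut, 1 is fully open, values between are in proportion. A call has 1 to 10 rows; each row is the pose to reach, as a shift and turn from the pose commanded when the call began; what a row does not reach only later rows make up. A row lasts 1/10 s, in which the tool goes at most 50 mm and 8.59 degrees, less where a joint would pass 70% of its speed; a pose out of reach is approached as far as the arm can. A call with a number of a shift or a turn outside -1 to 1 is refused whole. A call with a gripper value outside its range is refused whole. The fingers move at their own pace and stop on an object; "force" is the grip in N (left out, the last holds). Time passes only in rows, so rows that repeat a pose let the fingers close. It gives the time, the measured TCP pose, the force, the opening and the grip force at its end, in the units of the state.
- get_state(): the state, without advancing time (a new reading comes with each control period).
- imaging.read_camera(name): name is "scene" or "top"; returns a dict with "frame" (400x640x3 uint8, blue, green, red), "depth" (400x640 float32, m along the optical axis (not along the pixel's ray), 0 where there is no reading), "camera_matrix" (3x3 intrinsics, pixels), "dist" ([k1, k2, p1, p2, k3] as OpenCV has them; the pictures are not rectified), "extrinsics" (4x4, takes a point from camera to world coordinates). Camera axes: x right, y up, looking along -z (the intrinsics and any distortion apply to the point x, -y, -z); pixel columns grow to the right and rows downward; lengths in m; the calibration is good to about 2 mm. A picture is of the moment at which its call begins.
- job.sign_off(): hands the job in; it is judged then, once.
The state is a dict: "time": time; "qpos": joint angles; "dq": joint speeds; "joint_efforts": joint torques, N m; "eef_pos": TCP position; "tcp_rot": TCP orientation; "contact_force": force on the tool from outside, world axes, zero at the start; "wrist_torque": the same for the moment, N m; "opening": opening from 0.0 (shut) to 1.0 (fully open); "finger_force": force on a finger pad.
Only numpy, scipy, OpenCV 4.12 (cv2) and the standard library are available. Lean on these libraries where they do the work, as an engineer would, in place of code of your own. Each camera call takes 0.05 s, during which the arm holds its last target. There are 200 camera calls.

## Working session

There is one attempt and no reset: what is moved stays moved. The work goes in short steps, Python scripts to look and compute and a tool call to move; the robot and the scene stay as the last step left them, time stands still between calls to the robot, and variables do not carry over. Pictures are saved under pics/ and viewed, at most 10 in all, crops included, and the job is handed in when it is done.

Besides the shell and the picture viewer there is one more tool, called after "Call:" in YAML: its name, and indented under it one key for each argument. jog_arm: Moves the arm, as the interface text tells. Shift numbers are shares of 12 cm and turn numbers shares of pi/2 rad, none past 1 either way. Its arguments: {"type":"object","properties":{"increments":{"type":"array"},"force":{"type":"number"}},"required":["increments"]}

```bash
mkdir -p pics; ls
cat > h.py <<'E'
import numpy as np, cv2
from plant import get_state, imaging, job, ctrl
def cam(n):
    return imaging.read_camera(n)
def cloud(c):
    """world xyz per pixel from depth"""
    h,w=c['depth'].shape
    u,v=np.meshgrid(np.arange(w),np.arange(h))
    p=cv2.undistortPoints(np.stack([u,v],-1).reshape(-1,1,2).astype(np.float64),c['camera_matrix'],np.array(c['dist'])).reshape(h,w,2)
    d=c['depth'].astype(float)
    P=np.stack([p[...,0]*d,-p[...,1]*d,-d,np.ones_like(d)],-1)@np.array(c['extrinsics']).T
    P=P[...,:3]; P[d==0]=np.nan
    return P
E
python3 - <<'E'
from h import *
for n in('scene','top'):
    c=cam(n); cv2.imwrite(f'pics/{n}0.png',c['frame']); np.savez(f'{n}0.npz',**{k:np.array(v) for k,v in c.items()})
    print(n,np.round(c['extrinsics'],3).tolist())
print(get_state())
E
```

```text
pics
scene [[0.262, -0.51, 0.819, 1.5], [0.965, 0.153, -0.214, -0.226], [-0.016, 0.847, 0.532, 0.761], [0.0, 0.0, 0.0, 1.0]]
top [[-0.061, 0.973, -0.222, 0.226], [-0.998, -0.06, 0.01, 0.055], [-0.004, 0.222, 0.975, 1.487], [0.0, 0.0, 0.0, 1.0]]
{'time': 0.1, 'qpos': array([ 1.12902963e+00,  2.87122540e-01,  1.57804446e+00, -1.22005968e-05,
        1.27860025e+00, -1.49988313e-01]), 'dq': array([-0.00085011, -0.00201877, -0.00351071, -0.00084823, -0.00089902,
        0.00101881]), 'joint_efforts': array([ 4.46741169e-04, -4.07293975e+01, -2.93700010e+01, -1.09538296e-04,
        3.35039513e-03, -1.68842843e-05]), 'eef_pos': array([0.19389822, 0.64598102, 0.25504762]), 'tcp_rot': array([ 1.45370403e-01,  9.89376705e-01, -1.04175524e-03, -3.11447944e-04]), 'contact_force': array([ 0.73291143, -1.15648132,  0.19461818]), 'wrist_torque': array([ 0.04383149,  0.03367012, -0.0283697 ]), 'finger_force': 0.0, 'opening': 0.9984258229732901}
```

View pics/scene0.png

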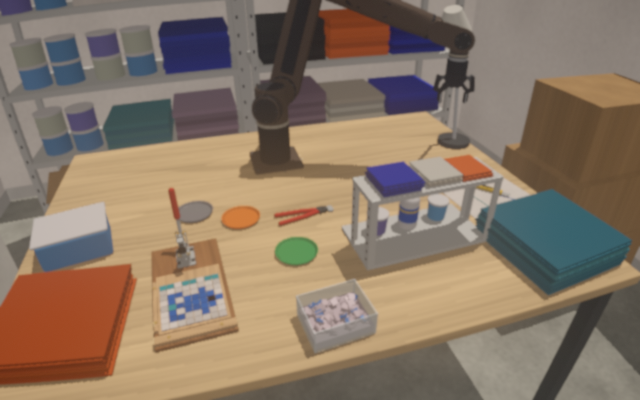

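View pics/top0.png

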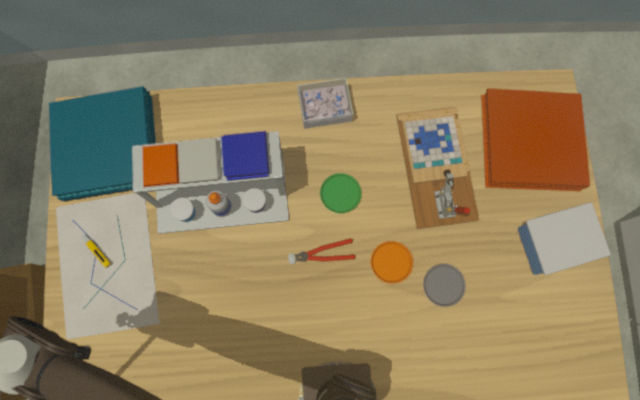

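The top view shows the bottle in the middle shelf place (orange cap at ~(216,200)), the green saucer at (341,193), and the jig at (438,165) with its red handle at (462,211). It also shows the nippers at (320,252) and the tubs at (182,210) and (254,200). The scene view shows the handle standing at (175,205).

```bash
cat > m.py <<'E'
from h import *
C={n:dict(np.load(f'{n}0.npz')) for n in('scene','top')}
W={n:cloud(c) for n,c in C.items()}
def mask(n,lo,hi,box):
    hsv=cv2.cvtColor(C[n]['frame'],cv2.COLOR_BGR2HSV); m=cv2.inRange(hsv,lo,hi)>0
    b=np.zeros_like(m); x0,y0,x1,y1=box; b[y0:y1,x0:x1]=1
    return m&b
def rep(t,n,m):
    p=W[n][m]; p=p[~np.isnan(p[:,0])]
    print(t,m.sum(),'med',np.median(p,0).round(4),'min',np.percentile(p,3,axis=0).round(4),'max',np.percentile(p,97,axis=0).round(4)); return p
rep('saucer',"top",mask('top',(50,90,40),(80,255,255),(315,165,370,220)))
rep('saucer s',"scene",mask('scene',(50,90,40),(80,255,255),(270,230,325,270)))
p=rep('handle top','top',mask('top',(170,120,60),(180,255,255),(450,195,475,222)))
p=rep('handle sc','scene',mask('scene',(170,120,60),(180,255,255),(160,180,190,225))|mask('scene',(0,140,60),(6,255,255),(160,180,190,225)))
i=np.argsort(p[:,2]); print(p[i[::max(1,len(i)//10)]].round(3))
rep('cap','top',mask('top',(3,130,80),(20,255,255),(205,185,232,215)))
# tops: lids & cap area by height
Z=W['top']
for nm,box in(('aqua?',(168,196,197,224)),('mid',(203,188,232,217)),('viol?',(240,186,270,214))):
    x0,y0,x1,y1=box; q=Z[y0:y1,x0:x1].reshape(-1,3); q=q[q[:,2]>.055]; print(nm,np.median(q,0).round(4),q.min(0).round(4),q.max(0).round(4))
# jig: base wood & board tops
for uv in[(398,117),(458,110),(477,219),(417,227),(404,120),(455,118),(465,163),(412,170),(157,230),(287,220),(280,134),(134,150)]: print(uv,Z[uv[1],uv[0]].round(4))
q=Z[70:235,390:485].reshape(-1,3); f=q[(q[:,2]>.008)&(q[:,2]<.035)]
r=cv2.minAreaRect((f[:,:2]*1000).astype(np.float32)); print('jig rect',r)
q=Z[130:235,130:295].reshape(-1,3); f=q[(q[:,2]>.19)&(q[:,2]<.27)]
print('shelf top rect',cv2.minAreaRect((f[:,:2]*1000).astype(np.float32)))
f=q[(q[:,2]>.006)&(q[:,2]<.02)]
print('deck',cv2.minAreaRect((f[:,:2]*1000).astype(np.float32)))
c=C['top']['frame'][150:240,120:300]; d=C['top']['frame'][90:235,390:490]
s=C['scene']['frame'][150:280,330:510]; s2=C['scene']['frame'][170:350,140:250]
R=lambda a:cv2.resize(a,(400,300))
cv2.imwrite('pics/crops.png',np.vstack([np.hstack([R(c),R(d)]),np.hstack([R(s),R(s2)])]))
E
python3 m.py
```

```text
saucer 1206 med [ 0.5908 -0.0489  0.0031] min [ 0.5399 -0.0998 -0.0032] max [0.6415 0.0025 0.0108]
saucer s 833 med [ 0.5884 -0.0484  0.0059] min [ 0.5375 -0.0983  0.003 ] max [0.6418 0.0012 0.0126]
  return _methods._mean(a, axis=axis, dtype=dtype,
  ret = um.true_divide(
Traceback (most recent call last):
  File "m.py", line 13, in <module>
    p=rep('handle top','top',mask('top',(170,120,60),(180,255,255),(450,195,475,222)))
  File "m.py", line 10, in rep
    print(t,m.sum(),'med',np.median(p,0).round(4),'min',np.percentile(p,3,axis=0).round(4),'max',np.percentile(p,97,axis=0).round(4)); return p
                                                        ~~~~~~~~~~~~~^^^^^^^^^^^^
IndexError: index -1 is out of bounds for axis 0 with size 0
```

```bash
sed -i 's/(170,120,60),(180,255,255),(450,195,475,222)/(0,150,60),(8,255,255),(455,203,472,217)/; s/p=p\[~np.isnan(p\[:,0\])\]/p=p[~np.isnan(p[:,0])]; p=p if len(p) else np.zeros((1,3))/' m.py; python3 m.py
```

```text
saucer 1206 med [ 0.5908 -0.0489  0.0031] min [ 0.5399 -0.0998 -0.0032] max [0.6415 0.0025 0.0108]
saucer s 833 med [ 0.5884 -0.0484  0.0059] min [ 0.5375 -0.0983  0.003 ] max [0.6418 0.0012 0.0126]
handle top 70 med [ 0.4803 -0.3532  0.1878] min [ 0.4694 -0.3637  0.1347] max [ 0.4943 -0.3501  0.2069]
handle sc 102 med [ 0.4941 -0.3592  0.1618] min [ 0.4837 -0.3636  0.1271] max [ 0.5041 -0.3547  0.2019]
[[ 0.505 -0.359  0.124]
 [ 0.501 -0.363  0.132]
 [ 0.498 -0.356  0.139]
 [ 0.499 -0.357  0.146]
 [ 0.499 -0.361  0.153]
 [ 0.497 -0.357  0.161]
 [ 0.491 -0.358  0.17 ]
 [ 0.491 -0.356  0.18 ]
 [ 0.494 -0.362  0.189]
 [ 0.487 -0.358  0.197]
 [ 0.485 -0.359  0.205]]
cap 99 med [0.5633 0.3036 0.1414] min [0.5515 0.2928 0.1316] max [0.5769 0.3184 0.152 ]
aqua? [0.5533 0.411  0.0757] [0.5222 0.3785 0.0551] [0.5865 0.4441 0.0826]
mid [0.5568 0.2998 0.1132] [0.5354 0.2769 0.0551] [0.5946 0.3349 0.1525]
viol? [0.5691 0.2045 0.0751] [0.5364 0.1715 0.0562] [0.6022 0.2377 0.0851]
(398, 117) [ 0.8161 -0.2429  0.0179]
(458, 110) [ 8.366e-01 -4.391e-01  3.000e-04]
(477, 219) [ 0.4836 -0.4477  0.0121]
(417, 227) [ 0.4715 -0.2661  0.0092]
(404, 120) [ 0.802  -0.2586  0.0261]
(455, 118) [ 0.8059 -0.4223  0.0114]
(465, 163) [ 0.6568 -0.4322  0.0171]
(412, 170) [ 0.6411 -0.2655  0.0281]
(157, 230) [ 0.5114  0.5052 -0.0028]
(287, 220) [0.5158 0.1147 0.0107]
(280, 134) [ 0.7902  0.1236 -0.003 ]
(134, 150) [0.6879 0.5024 0.2183]
jig rect ((684.6346435546875, -352.7555847167969), (277.0388488769531, 493.0759582519531), 78.11216735839844)
shelf top rect ((644.4835205078125, 311.0503845214844), (130.19491577148438, 390.6786193847656), 2.1224868297576904)
deck ((649.1959228515625, 335.0091247558594), (491.99365234375, 322.1437683105469), 85.76521301269531)
```

View pics/crops.png

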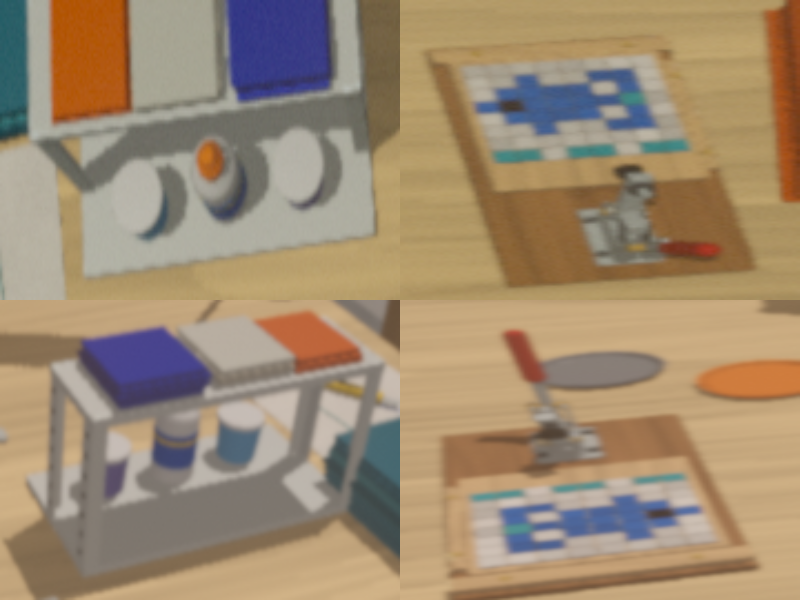

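The crops confirm the middle bottle, with the violet tub on its −y side and the aqua tub on its +y side. The handle stands upright.

My estimates:
- Bottle: (0.564, 0.306)
- Saucer: (0.590, −0.049)
- Hinge: (0.509, −0.355, 0.075)
- Jig yaw: 3.85°

Next I raise the arm and travel to the handle.

```bash
python3 -c "
from h import *
print({k:getattr(ctrl,k) for k in dir(ctrl) if k[0]!='_'})"
```

```text
{'Unreachable': <class 'plant.Unreachable'>, 'finger_overhang': 0.025}
```

Call:
jog_arm:
  increments:
    - {"dz":1,"gripper":-1}
    - {"dz":1,"gripper":-1}
    - {"dz":1,"gripper":-1}
    - {"dz":1,"gripper":-1}
  force: 60

```text
$.increments[0]: bad value
```

Call:
jog_arm:
  increments:
    - {"dx":0.9,"dy":-1,"az":-0.222,"gripper":-1}
    - {"dx":0.9,"dy":-1,"az":-0.222,"gripper":-1}
    - {"dx":0.9,"dy":-1,"az":-0.222,"gripper":-1}
    - {"dx":0.9,"dy":-1,"az":-0.222,"gripper":-1}

```text
$.increments[0]: bad value
```

Call:
jog_arm:
  increments:
    - {"dx":0.8,"dy":-1,"az":-0.222,"gripper":-1}
    - {"dx":0.8,"dy":-1,"az":-0.222,"gripper":-1}
    - {"dx":0.8,"dy":-1,"az":-0.222,"gripper":-1}
    - {"dx":0.8,"dy":-1,"az":-0.222,"gripper":-1}

```text
$.increments[0]: bad value
```

```bash
cat > st.py <<'E'
from h import *
import json
s=get_state(); s={k:np.round(v,4).tolist() for k,v in s.items()}
open('log.jsonl','a').write(json.dumps(s)+'\n')
for k in('time','qpos','eef_pos','tcp_rot','contact_force','opening','finger_force'): print(k,s[k])
E
python3 st.py
```

```text
time 0.1
qpos [1.129, 0.2871, 1.578, -0.0, 1.2786, -0.15]
eef_pos [0.1939, 0.646, 0.255]
tcp_rot [0.1454, 0.9894, -0.001, -0.0003]
contact_force [0.7329, -1.1565, 0.1946]
opening 0.9984
finger_force 0.0
```

The rows were refused, probably because every key has to be present.

Call:
jog_arm:
  increments:
    - {"dx":0,"dy":0,"dz":1,"ax":0,"ay":0,"az":0,"gripper":-1}
    - {"dx":0,"dy":0,"dz":1,"ax":0,"ay":0,"az":0,"gripper":-1}
    - {"dx":0,"dy":0,"dz":1,"ax":0,"ay":0,"az":0,"gripper":-1}
  force: 60

```text
time: 0.4
eef_pos: [0.1945, 0.6474, 0.3826]
tcp_rot: [0.145, 0.989, 0.004, 0.001]
contact_force: [-0.4, 0.4, 1.9]
opening: 0.512
finger_force: 0.0
```

```bash
python3 st.py
```

```text
time 0.4
qpos [1.1291, 0.222, 1.4276, 0.0, 1.4839, -0.15]
eef_pos [0.1945, 0.6474, 0.3826]
tcp_rot [0.1453, 0.9894, 0.0039, 0.0012]
contact_force [-0.3537, 0.4399, 1.932]
opening 0.5119
finger_force 0.0
```

Call:
jog_arm:
  increments:
    - {"dx":0.9,"dy":-1,"dz":0,"ax":0,"ay":0,"az":-0.222,"gripper":-1}
    - {"dx":0.9,"dy":-1,"dz":0,"ax":0,"ay":0,"az":-0.222,"gripper":-1}
    - {"dx":0.9,"dy":-1,"dz":0,"ax":0,"ay":0,"az":-0.222,"gripper":-1}
    - {"dx":0.9,"dy":-1,"dz":0,"ax":0,"ay":0,"az":-0.222,"gripper":-1}

```text
time: 0.8
eef_pos: [0.3047, 0.5234, 0.3759]
tcp_rot: [0.317, 0.948, -0.001, 0.001]
contact_force: [-0.4, 1.0, 0.1]
opening: -0.002
finger_force: 0.0
```

Call:
jog_arm:
  increments:
    - {"dx":0.8,"dy":-1,"dz":0,"ax":0,"ay":0,"az":-0.222,"gripper":-1}
    - {"dx":0.8,"dy":-1,"dz":0,"ax":0,"ay":0,"az":-0.222,"gripper":-1}
    - {"dx":0.8,"dy":-1,"dz":0,"ax":0,"ay":0,"az":-0.222,"gripper":-1}
    - {"dx":0.8,"dy":-1,"dz":0,"ax":0,"ay":0,"az":-0.222,"gripper":-1}

```text
time: 1.2
eef_pos: [0.4008, 0.4032, 0.3758]
tcp_rot: [0.477, 0.879, -0.001, 0.001]
contact_force: [-0.9, 0.4, -0.1]
opening: 0.002
finger_force: 0.0
```

Call:
jog_arm:
  increments:
    - {"dx":0.5,"dy":-1,"dz":0,"ax":0,"ay":0,"az":-0.222,"gripper":-1}
    - {"dx":0.5,"dy":-1,"dz":0,"ax":0,"ay":0,"az":-0.222,"gripper":-1}
    - {"dx":0.5,"dy":-1,"dz":0,"ax":0,"ay":0,"az":-0.222,"gripper":-1}

```text
time: 1.5
eef_pos: [0.4585, 0.2852, 0.3759]
tcp_rot: [0.621, 0.784, -0.0, -0.0]
contact_force: [0.4, 0.1, -0.4]
opening: -0.0
finger_force: 0.0
```

Call:
jog_arm:
  increments:
    - {"dx":0.4,"dy":-1,"dz":0,"ax":0,"ay":0,"az":-0.222,"gripper":-1}
    - {"dx":0.4,"dy":-1,"dz":0,"ax":0,"ay":0,"az":-0.222,"gripper":-1}
    - {"dx":0.4,"dy":-1,"dz":0,"ax":0,"ay":0,"az":-0.222,"gripper":-1}

```text
time: 1.8
eef_pos: [0.5067, 0.1647, 0.3759]
tcp_rot: [0.748, 0.663, -0.0, -0.0]
contact_force: [-0.6, 0.7, 0.2]
opening: 0.0
finger_force: 0.0
```

```bash
python3 st.py
```

```text
time 1.8
qpos [0.1238, -0.0991, 1.7756, -0.0001, 1.4655, 0.2438]
eef_pos [0.5067, 0.1647, 0.3759]
tcp_rot [0.7483, 0.6634, -0.0002, -0.0001]
contact_force [-0.6406, 0.6574, 0.1623]
opening 0.0001
finger_force 0.0
```

Call:
jog_arm:
  increments:
    - {"dx":0.2,"dy":-1,"dz":0,"ax":0,"ay":0,"az":-0.222,"gripper":-1}
    - {"dx":0.2,"dy":-1,"dz":0,"ax":0,"ay":0,"az":-0.222,"gripper":-1}
    - {"dx":0.2,"dy":-1,"dz":0,"ax":0,"ay":0,"az":-0.222,"gripper":-1}

```text
time: 2.1
eef_pos: [0.5306, 0.0442, 0.3758]
tcp_rot: [0.852, 0.523, -0.0, -0.0]
contact_force: [-0.6, 0.2, -0.2]
opening: -0.002
finger_force: 0.0
```

Call:
jog_arm:
  increments:
    - {"dx":0.1,"dy":-1,"dz":0,"ax":0,"ay":0,"az":-0.222,"gripper":-1}
    - {"dx":0.1,"dy":-1,"dz":0,"ax":0,"ay":0,"az":-0.222,"gripper":-1}
    - {"dx":0.1,"dy":-1,"dz":0,"ax":0,"ay":0,"az":-0.222,"gripper":-1}

```text
time: 2.4
eef_pos: [0.5424, -0.076, 0.3757]
tcp_rot: [0.93, 0.367, -0.0, -0.0]
contact_force: [-0.5, -0.8, -0.2]
opening: -0.002
finger_force: 0.0
```

Call:
jog_arm:
  increments:
    - {"dx":0,"dy":-1,"dz":0,"ax":0,"ay":0,"az":-0.222,"gripper":-1}
    - {"dx":0,"dy":-1,"dz":0,"ax":0,"ay":0,"az":-0.222,"gripper":-1}
    - {"dx":0,"dy":-1,"dz":0,"ax":0,"ay":0,"az":-0.222,"gripper":-1}

```text
time: 2.7
eef_pos: [0.5422, -0.1962, 0.3755]
tcp_rot: [0.98, 0.2, -0.0, -0.0]
contact_force: [1.0, 0.5, -0.5]
opening: -0.002
finger_force: 0.0
```

Call:
jog_arm:
  increments:
    - {"dx":0,"dy":-1,"dz":0,"ax":0,"ay":0,"az":-0.222,"gripper":-1}
    - {"dx":0,"dy":-1,"dz":0,"ax":0,"ay":0,"az":-0.222,"gripper":-1}
    - {"dx":0,"dy":-1,"dz":0,"ax":0,"ay":0,"az":-0.222,"gripper":-1}
    - {"dx":0,"dy":-1,"dz":0,"ax":0,"ay":0,"az":-0.222,"gripper":-1}

```text
time: 3.1
eef_pos: [0.5422, -0.3152, 0.375]
tcp_rot: [1.0, 0.029, -0.001, -0.001]
contact_force: [0.0, -0.1, 0.2]
opening: -0.001
finger_force: 0.0
```

```bash
python3 st.py
```

```text
time 3.1
qpos [-0.6883, 0.1184, 1.5582, 0.0004, 1.467, 0.8243]
eef_pos [0.5422, -0.3152, 0.375]
tcp_rot [0.9996, 0.0291, -0.0006, -0.0008]
contact_force [0.0293, -0.0874, 0.1704]
opening -0.0006
finger_force 0.0
```

Call:
jog_arm:
  increments:
    - {"dx":-0.1,"dy":-0.32,"dz":-1,"ax":0,"ay":0,"az":0,"gripper":-1}
    - {"dx":-0.1,"dy":-0.32,"dz":-1,"ax":0,"ay":0,"az":0,"gripper":-1}
    - {"dx":-0.1,"dy":-0.32,"dz":-1,"ax":0,"ay":0,"az":0,"gripper":-1}
    - {"dx":-0.1,"dy":-0.32,"dz":-1,"ax":0,"ay":0,"az":0,"gripper":-1}

```text
time: 3.5
eef_pos: [0.5286, -0.3489, 0.2503]
tcp_rot: [1.0, 0.031, -0.004, -0.004]
contact_force: [-1.1, 0.1, -0.1]
opening: 0.001
finger_force: 0.0
```

Call:
jog_arm:
  increments:
    - {"dx":0,"dy":0,"dz":-0.3,"ax":0,"ay":0,"az":0,"gripper":-1}
    - {"dx":0,"dy":0,"dz":-0.51,"ax":0,"ay":0,"az":0,"gripper":-1}
    - {"dx":0,"dy":0,"dz":-0.51,"ax":0,"ay":0,"az":0,"gripper":-1}
    - {"dx":0,"dy":0,"dz":-0.51,"ax":0,"ay":0,"az":0,"gripper":-1}

```text
time: 3.9
eef_pos: [0.5314, -0.3512, 0.1973]
tcp_rot: [1.0, 0.031, 0.001, 0.001]
contact_force: [0.7, -0.0, 0.3]
opening: -0.001
finger_force: 0.0
```

```bash
python3 st.py
python3 - <<'E'
from h import *
c=cam('scene'); d=cam('top'); R=lambda a:cv2.resize(a,(400,400),interpolation=cv2.INTER_CUBIC)
cv2.imwrite('pics/p1.png',np.hstack([R(c['frame'][120:280,100:260]),R(d['frame'][130:250,390:510])]))
E
```

```text
time 3.9
qpos [-0.7431, 0.255, 1.7264, 0.0005, 1.1581, 0.7654]
eef_pos [0.5314, -0.3512, 0.1973]
tcp_rot [0.9995, 0.031, 0.0009, 0.0006]
contact_force [0.7163, -0.0373, 0.255]
opening -0.0013
finger_force 0.0
```

View pics/p1.png

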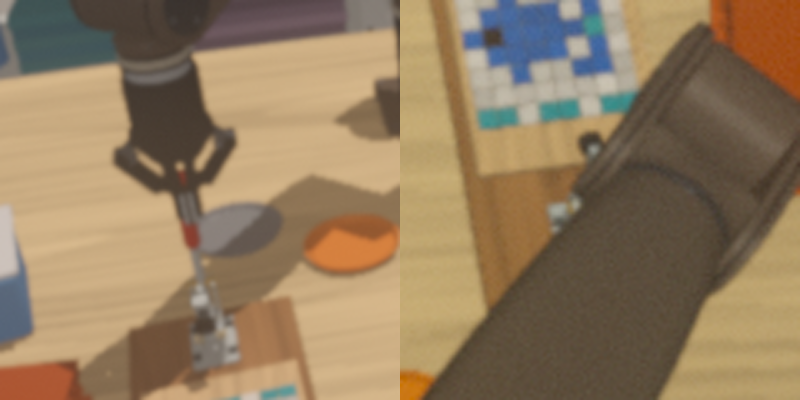

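The crops show the closed fingers on the board side of the red handle and in line with it (left crop ~(187,205)). Now I push.

Call:
jog_arm:
  increments:
    - {"dx":-0.1,"dy":-0.01,"dz":0,"ax":0,"ay":0,"az":0,"gripper":-1}
    - {"dx":-0.2,"dy":-0.015,"dz":0,"ax":0,"ay":0,"az":0,"gripper":-1}
    - {"dx":-0.27,"dy":-0.02,"dz":-0.02,"ax":0,"ay":0,"az":0,"gripper":-1}
    - {"dx":-0.34,"dy":-0.025,"dz":-0.04,"ax":0,"ay":0,"az":0,"gripper":-1}
    - {"dx":-0.41,"dy":-0.03,"dz":-0.067,"ax":0,"ay":0,"az":0,"gripper":-1}
    - {"dx":-0.47,"dy":-0.03,"dz":-0.1,"ax":0,"ay":0,"az":0,"gripper":-1}
    - {"dx":-0.53,"dy":-0.035,"dz":-0.14,"ax":0,"ay":0,"az":0,"gripper":-1}
    - {"dx":-0.59,"dy":-0.04,"dz":-0.178,"ax":0,"ay":0,"az":0,"gripper":-1}

```text
time: 4.8
eef_pos: [0.4586, -0.3567, 0.1731]
tcp_rot: [1.0, 0.03, -0.0, -0.0]
contact_force: [2.2, -0.4, 0.3]
opening: -0.001
finger_force: 0.6
```

```bash
python3 st.py
python3 - <<'E'
from h import *
c=cam('scene'); R=lambda a:cv2.resize(a,(400,400),interpolation=cv2.INTER_CUBIC)
cv2.imwrite('pics/p2.png',R(c['frame'][150:250,110:210]))
E
```

```text
time 4.8
qpos [-0.8356, 0.1643, 1.8811, -0.0, 1.0966, 0.6752]
eef_pos [0.4586, -0.3567, 0.1731]
tcp_rot [0.9995, 0.03, -0.0001, -0.0001]
contact_force [2.1772, -0.3794, 0.3191]
opening -0.0012
finger_force 0.6206
```

View pics/p2.png

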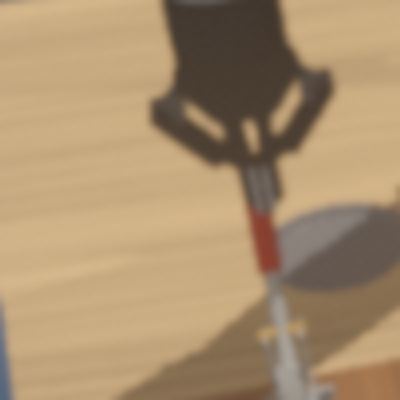

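The crop shows the fingertips against the red grip (~(262,215)), with the handle leaning over and contact force at 2 N. I continue down the arc.

Call:
jog_arm:
  increments:
    - {"dx":-0.07,"dy":-0.005,"dz":-0.07,"ax":0,"ay":0,"az":0,"gripper":-1}
    - {"dx":-0.14,"dy":-0.01,"dz":-0.155,"ax":0,"ay":0,"az":0,"gripper":-1}
    - {"dx":-0.19,"dy":-0.013,"dz":-0.245,"ax":0,"ay":0,"az":0,"gripper":-1}
    - {"dx":-0.24,"dy":-0.016,"dz":-0.336,"ax":0,"ay":0,"az":0,"gripper":-1}
    - {"dx":-0.27,"dy":-0.018,"dz":-0.4,"ax":0,"ay":0,"az":0,"gripper":-1}
    - {"dx":-0.28,"dy":-0.018,"dz":-0.44,"ax":0,"ay":0,"az":0,"gripper":-1}

```text
time: 5.45
eef_pos: [0.4251, -0.3586, 0.1197]
tcp_rot: [1.0, 0.03, -0.001, -0.001]
contact_force: [0.4, -1.1, 0.4]
opening: -0.002
finger_force: 0.3
```

Call:
jog_arm:
  increments:
    - {"dx":-0.02,"dy":0,"dz":-0.03,"ax":0,"ay":0,"az":0,"gripper":-1}
    - {"dx":-0.02,"dy":0,"dz":-0.06,"ax":0,"ay":0,"az":0,"gripper":-1}
    - {"dx":-0.02,"dy":0,"dz":-0.06,"ax":0,"ay":0,"az":0,"gripper":-1}

```text
time: 5.75
eef_pos: [0.4231, -0.3588, 0.1137]
tcp_rot: [1.0, 0.03, -0.001, -0.0]
contact_force: [-0.6, -0.2, 0.2]
opening: 0.004
finger_force: 0.2
```

```bash
python3 st.py
```

```text
time 5.75
qpos [-0.886, 0.1882, 1.9766, -0.0005, 0.978, 0.6247]
eef_pos [0.4231, -0.3588, 0.1137]
tcp_rot [0.9995, 0.0302, -0.0005, -0.0003]
contact_force [-0.6272, -0.1836, 0.2439]
opening 0.0041
finger_force 0.2463
```

Call:
jog_arm:
  increments:
    - {"dx":-0.05,"dy":0,"dz":-0.015,"ax":0,"ay":0,"az":0,"gripper":-1}
    - {"dx":-0.1,"dy":-0.007,"dz":-0.03,"ax":0,"ay":0,"az":0,"gripper":-1}
    - {"dx":-0.1,"dy":-0.007,"dz":-0.03,"ax":0,"ay":0,"az":0,"gripper":-1}

```text
time: 6.05
eef_pos: [0.4143, -0.3611, 0.1137]
tcp_rot: [1.0, 0.029, 0.004, 0.002]
contact_force: [5.8, 2.3, 8.7]
opening: 0.004
finger_force: 4.8
```

```bash
python3 st.py
python3 - <<'E'
from h import *
c=cam('scene'); R=lambda a:cv2.resize(a,(400,400),interpolation=cv2.INTER_CUBIC)
cv2.imwrite('pics/p3.png',R(c['frame'][160:280,110:230]))
E
```

```text
time 6.05
qpos [-0.9034, 0.1727, 1.9947, 0.0053, 0.9655, 0.6059]
eef_pos [0.4143, -0.3611, 0.1137]
tcp_rot [0.9996, 0.0293, 0.0043, 0.0022]
contact_force [5.7834, 2.3113, 8.6613]
opening 0.0041
finger_force 4.7556
```

View pics/p3.png

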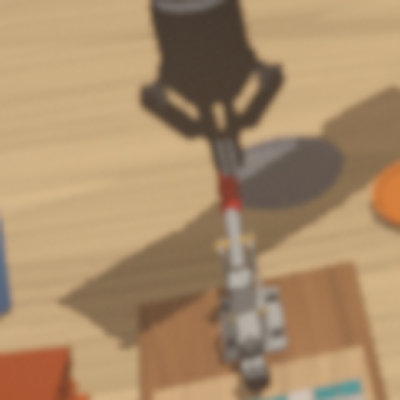

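The picture shows the handle level, the bar down and the foot on the margin at ~(257,378). The handle pushes back with 9 N and moves no further, so it is at the hard stop. I lift off, verify the lock, and fit the kinematics to plan the flip.

Call:
jog_arm:
  increments:
    - {"dx":0,"dy":0,"dz":0.5,"ax":0,"ay":0,"az":0,"gripper":-1}
    - {"dx":0,"dy":0,"dz":1,"ax":0,"ay":0,"az":0,"gripper":-1}
    - {"dx":0,"dy":0,"dz":1,"ax":0,"ay":0,"az":0,"gripper":-1}
    - {"dx":0,"dy":0,"dz":1,"ax":0,"ay":0,"az":0,"gripper":-1}

```text
time: 6.5
eef_pos: [0.4126, -0.3615, 0.2349]
tcp_rot: [1.0, 0.03, 0.003, 0.004]
contact_force: [0.5, -0.5, -0.1]
opening: -0.002
finger_force: 0.0
```

Call:
jog_arm:
  increments:
    - {"dx":0.3,"dy":0.9,"dz":1,"ax":0,"ay":0,"az":0,"gripper":-1}
    - {"dx":0.3,"dy":0.9,"dz":1,"ax":0,"ay":0,"az":0,"gripper":-1}
    - {"dx":0.3,"dy":0.9,"dz":1,"ax":0,"ay":0,"az":0,"gripper":-1}
    - {"dx":0.3,"dy":0.9,"dz":1,"ax":0,"ay":0,"az":0,"gripper":-1}

```text
time: 6.9
eef_pos: [0.4485, -0.25, 0.353]
tcp_rot: [1.0, 0.031, 0.002, 0.001]
contact_force: [0.4, 0.1, 0.5]
opening: -0.0
finger_force: 0.0
```

Call:
jog_arm:
  increments:
    - {"dx":0.5,"dy":1,"dz":0,"ax":0,"ay":0,"az":0,"gripper":-1}
    - {"dx":0.5,"dy":1,"dz":0,"ax":0,"ay":0,"az":0,"gripper":-1}
    - {"dx":0.5,"dy":1,"dz":0,"ax":0,"ay":0,"az":0,"gripper":-1}

```text
time: 7.2
eef_pos: [0.5074, -0.1297, 0.3474]
tcp_rot: [1.0, 0.03, -0.002, -0.001]
contact_force: [0.6, -0.7, 0.6]
opening: -0.001
finger_force: 0.0
```

```bash
python3 st.py
cat > kin.py <<'E'
import numpy as np, json
from scipy.optimize import least_squares
from scipy.spatial.transform import Rotation as R
Rz=lambda a:R.from_rotvec([0,0,a]); Ry=lambda a:R.from_rotvec([0,a,0])
def fk(q,p):
    h,L1,L2,d,o,a1,e=p
    A=Rz(q[0])*Ry(q[1]); B=A*Ry(q[2]); W=B*Rz(q[3])*Ry(q[4])
    x=np.array([0,0,h])+Rz(q[0]).apply([a1,o,0])+A.apply([0,0,L1])+B.apply([e,0,L2])+W.apply([0,0,d])
    return x,W*Rz(q[5])
D=[json.loads(l) for l in open('log.jsonl')]
f=lambda p:np.concatenate([fk(s['qpos'],p)[0]-s['eef_pos'] for s in D])
# tool z length d is poorly observed while pointing down; regularise lightly
s=least_squares(lambda p:np.r_[f(p),1e-4*(p-[.2,.4,.4,.2,.1,0,0])],[.2,.4,.4,.2,.1,0,0]); P=s.x
C=(fk(D[0]['qpos'],P)[1].inv()*R.from_quat(D[0]['tcp_rot']))
if __name__=='__main__':
    print('P',P.round(4),'res',np.abs(f(P)).max()); print('C',C.as_rotvec().round(3))
    for s in D: print((fk(s['qpos'],P)[1]*C*R.from_quat(s['tcp_rot']).inv()).magnitude().round(4))
E
python3 kin.py
python3 - <<'E'
from h import *
c=cam('scene'); P=cloud(c)
hsv=cv2.cvtColor(c['frame'],cv2.COLOR_BGR2HSV); m=(cv2.inRange(hsv,(170,120,60),(180,255,255))|cv2.inRange(hsv,(0,150,60),(6,255,255)))>0
b=np.zeros_like(m);b[170:250,140:200]=1
p=P[m&b]; print(len(p),np.nanmedian(p,0),np.nanpercentile(p,[3,97],axis=0))
E
```

```text
time 7.2
qpos [-0.4442, -0.1079, 1.8342, 0.0001, 1.419, 1.0658]
eef_pos [0.5074, -0.1297, 0.3474]
tcp_rot [0.9995, 0.0304, -0.0016, -0.0009]
contact_force [0.6163, -0.6816, 0.5616]
opening -0.0011
finger_force 0.0
P [ 2.364e-01  4.430e-01  5.725e-01  2.205e-01  1.009e-01 -1.000e-04
  2.060e-02] res 8.866630355541805e-05
C [-0.    -0.     1.571]
61 [ 0.42979103 -0.36343038  0.08878417] [[ 0.39615625 -0.36950886  0.08470022]
 [ 0.46186726 -0.3577198   0.09218688]]Traceback (most recent call last):
  File "kin.py", line 17, in <module>
    for s in D: print((fk(s['qpos'],P)[1]*C*R.from_quat(s['tcp_rot']).inv()).magnitude().round(4))
                      ^^^^^^^^^^^^^^^^^^^^^^^^^^^^^^^^^^^^^^^^^^^^^^^^^^^^^^^^^^^^^^^^^^^^^^^^
AttributeError: 'float' object has no attribute 'round'
```

The red grip's top measures z = 0.0888 at r ≈ 80 mm, which matches the locked handle (expected 0.0885). Next I tilt the tool to identify the tool length, moving towards the bottle with the gripper open.

Call:
jog_arm:
  increments:
    - {"dx":-0.3,"dy":1,"dz":0.5,"ax":0,"ay":-0.4,"az":0,"gripper":1}
    - {"dx":-0.3,"dy":1,"dz":0.5,"ax":0,"ay":-0.4,"az":0,"gripper":1}
    - {"dx":-0.3,"dy":1,"dz":0.5,"ax":0,"ay":-0.4,"az":0,"gripper":1}
    - {"dx":-0.3,"dy":1,"dz":0.5,"ax":0,"ay":-0.4,"az":0,"gripper":1}
    - {"dx":-0.3,"dy":1,"dz":0.5,"ax":0,"ay":-0.4,"az":0,"gripper":1}

```text
time: 7.75
eef_pos: [0.4695, -0.011, 0.4066]
tcp_rot: [0.951, 0.029, 0.308, 0.009]
contact_force: [-0.3, 0.9, 0.5]
opening: 0.85
finger_force: 0.0
```

```bash
sed -i 's/magnitude().round(4)/magnitude()/' kin.py; python3 st.py; python3 kin.py
cat > srch.py <<'E'
from kin import *
LO=np.array([-2.77,-.9,.21,-1.53,.24,-2.84])+.08; HI=np.array([2.77,2.22,2.48,4.67,2.81,2.84])-.08
def pose(q): x,W=fk(q,P); return x,W*C
def ik(x,Rt,q0,n=20,seed=0):
    rng=np.random.default_rng(seed); best=None
    for k in range(n):
        g=np.clip(q0 if k==0 else q0+rng.normal(0,.7,6),LO+.01,HI-.01)
        def e(q): y,W=pose(q); return np.r_[(y-x)*5,(W*Rt.inv()).as_rotvec()]
        s=least_squares(e,g,bounds=(LO,HI))
        if s.cost<1e-6:
            c=np.abs(s.x-q0).sum()
            if best is None or c<best[0]: best=(c,s.x)
    return None if best is None else best[1]
def tool(az,th,sgn=1):
    z=np.array([np.cos(az)*np.cos(th),np.sin(az)*np.cos(th),-np.sin(th)]); y=sgn*np.array([-np.sin(az),np.cos(az),0])
    return R.from_matrix(np.c_[np.cross(y,z),y,z])
if __name__=='__main__':
    q0=np.array(D[-1]['qpos']); b=np.array([.564,.306,.074]); s=np.array([.590,-.049,.066])
    for sg in(-1,1):
     for th in(30,35,40):
      for az in(-15,0,10,20):
        T=tool(np.radians(az),np.radians(th),sg); z=T.as_matrix()[:,2]
        a=ik(b-.006*z,T,q0,8); c=ik(s-.006*z,T,q0,8)
        print(sg,th,az,None if a is None else a.round(2),None if c is None else c.round(2))
E
python3 srch.py
```

```text
time 7.75
qpos [-0.336, -0.5989, 2.1648, 0.2341, 0.9895, 1.1043]
eef_pos [0.4695, -0.011, 0.4066]
tcp_rot [0.9509, 0.0289, 0.3079, 0.009]
contact_force [-0.3363, 0.8653, 0.4783]
opening 0.8498
finger_force 0.0
P [ 0.2402  0.443   0.5725  0.2243  0.1009 -0.      0.0206] res 8.232235873872895e-05
C [-0.    -0.     1.571]
5.206711014342718e-19
0.00011007094233164393
0.0001373366121065105
0.00010371689104062259
7.195755544139212e-05
0.00012764839174108974
0.00013291894447847486
0.0001554046464474856
9.536700323810965e-05
0.0001192028344857045
-1 30 -15 None [-0.25  0.21  2.36  3.16  0.48 -1.58]
-1 30 0 [ 0.48  0.32  2.18  4.05  0.54 -2.14] [-0.38  0.2   2.37  2.47  0.55 -1.17]
-1 30 10 [ 0.41  0.29  2.23  3.63  0.45 -1.89] [-0.46  0.22  2.35  2.12  0.65 -1.  ]
-1 30 20 [ 0.33  0.27  2.25  3.11  0.43 -1.55] [-0.53  0.25  2.31  1.84  0.76 -0.91]
-1 35 -15 None [-0.25  0.18  2.34  3.17  0.34 -1.59]
-1 35 0 None [-0.37  0.17  2.35  2.34  0.43 -1.04]
-1 35 10 [ 0.41  0.27  2.21  3.75  0.33 -2.02] [-0.45  0.19  2.33  1.98  0.55 -0.86]
-1 35 20 None [-0.51  0.22  2.29  1.73  0.68 -0.78]
-1 40 -
[... 235 characters left out ...]
0.48  1.56]
1 30 0 [0.48 0.32 2.18 4.05 0.54 1.  ] [-0.38  0.2   2.37  2.47  0.55  1.97]
1 30 10 [0.41 0.29 2.23 3.63 0.45 1.25] [-0.46  0.22  2.35  2.12  0.65  2.14]
1 30 20 [0.33 0.27 2.25 3.11 0.43 1.59] [-0.53  0.25  2.31  1.84  0.76  2.23]
1 35 -15 None [-0.25  0.18  2.34  3.17  0.34  1.55]
1 35 0 [0.47 0.3  2.16 4.21 0.44 0.83] [-0.37  0.17  2.35  2.34  0.43  2.1 ]
1 35 10 [0.41 0.27 2.21 3.76 0.33 1.12] [-0.45  0.19  2.33  1.98  0.55  2.28]
1 35 20 None [-0.51  0.22  2.29  1.73  0.68  2.36]
1 40 -15 None None
1 40 0 [0.46 0.28 2.14 4.45 0.36 0.59] [-0.36  0.15  2.32  2.13  0.33  2.32]
1 40 10 None [-0.43  0.17  2.31  1.79  0.46  2.48]
1 40 20 None [-0.48  0.2   2.27  1.58  0.6   2.52]
```

The kinematic model fits to under 0.1 mm. Now I plan all poses with the flipped-wrist branch (q4 ≈ π).

```bash
cat > plan.py <<'E'
from srch import *
from scipy.spatial.transform import Slerp
rad=np.radians
def track(q,x1,R1,n=12):
    """follow straight/geodesic move from q with local IK; return qs or None"""
    x0,R0=pose(q); S=Slerp([0,1],R.concatenate([R0,R1])); out=[q]
    for t in np.linspace(0,1,n+1)[1:]:
        xt=x0+(x1-x0)*t; Rt=S(t)
        s=least_squares(lambda q:np.r_[(pose(q)[0]-xt)*5,(pose(q)[1]*Rt.inv()).as_rotvec()],out[-1],bounds=(LO-.05,HI+.05))
        if s.cost>1e-6 or np.abs(s.x-out[-1]).max()>.6: print('   track fail t=%.2f'%t,s.cost,s.x.round(2)); return None
        out.append(s.x)
    return np.array(out)
def seg(name,q,x1,R1,n=12):
    x0,R0=pose(q); o=track(q,x1,R1,n)
    print(name,'d',((x1-x0)/.12).round(3),'a',((R1*R0.inv()).as_rotvec()/(np.pi/2)).round(3),'->x',np.round(x1,3),'ang %.0f'%np.degrees((R1*R0.inv()).magnitude()))
    if o is not None: print('   q',o[-1].round(2),'q5min %.2f q3max %.2f'%(o[:,4].min(),o[:,2].max()))
    return None if o is None else o[-1]
E
cat > p1.py <<'E'
from plan import *
q0=np.array(D[-1]['qpos'])
b=np.array([.564,.306,.074]); T=tool(rad(15),rad(30),1); z=T.as_matrix()[:,2]
qg=ik(b-.006*z,T,np.array([.37,.28,2.24,3.3,.44,1.4]),1)
pre=b-.006*z-.11*z
qp=ik(pre,T,qg,1); print('grasp',qg.round(2),'pre',pre.round(3),None if qp is None else qp.round(2))
# flip posture near the pre pose
F=tool(rad(10),rad(-10),1); xf=np.array([.48,.10,.42]); qf=ik(xf,F,np.array([.1,0,2.2,3.14,.9,1.5]),10); print('F0',qf)
q=q0
for i,t in enumerate(np.linspace(0,1,6)[1:]):
    x,Rr=pose(q0+(qf-q0)*t); q=seg(f'w{i}',q,x,Rr)
if q is not None:
    up=pre+[0,0,.12]; q=seg('over',q,(xf+up)/2,Slerp([0,1],R.concatenate([F,T]))(.5)); q=seg('up',q,up,T); q=seg('pre',q,pre,T); q=seg('grasp',q,b-.006*z,T)
E
python3 p1.py
```

```text
grasp [0.37 0.28 2.24 3.38 0.43 1.41] pre [0.467 0.28  0.132] None
F0 NoneTraceback (most recent call last):
  File "p1.py", line 11, in <module>
    x,Rr=pose(q0+(qf-q0)*t); q=seg(f'w{i}',q,x,Rr)
                  ~~^~~
TypeError: unsupported operand type(s) for -: 'NoneType' and 'float'
```

```bash
cat > p2.py <<'E'
from plan import *
q0=np.array(D[-1]['qpos']); b=np.array([.564,.306,.074])
g={}
for az in(-8,0,8,15):
    T=tool(rad(az),rad(30),1); z=T.as_matrix()[:,2]
    qg=ik(b-.006*z,T,np.array([.4,.28,2.24,3.6,.44,1.2]),6); qp=None if qg is None else ik(b-.081*z,T,qg,6); qu=None if qp is None else ik(b-.081*z+[0,0,.12],T,qp,6)
    print(az,*[None if k is None else k.round(2) for k in(qg,qp,qu)])
for xf in([.6,.1,.42],[.6,.1,.5],[.65,.0,.5],[.7,.1,.5]):
  for th in(0,-15):
    q=ik(np.array(xf),tool(rad(5),rad(th),1),np.array([.1,0,2.2,3.14,.9,1.5]),10); print(xf,th,None if q is None else q.round(2))
E
python3 p2.py
```

```text
-8 [0.53 0.35 2.13 4.31 0.63 0.87] [0.63 0.2  2.23 4.47 0.67 0.75] None
0 [0.48 0.32 2.18 4.05 0.54 1.  ] [0.56 0.15 2.3  4.23 0.55 0.85] None
8 [0.43 0.29 2.22 3.72 0.47 1.19] [0.48 0.1  2.35 3.88 0.44 1.05] None
15 [0.37 0.28 2.24 3.38 0.43 1.41] [0.39 0.07 2.39 3.46 0.37 1.34] None
[0.6, 0.1, 0.42] 0 [-0.05 -0.35  2.31  2.78  0.41  1.9 ]
[0.6, 0.1, 0.42] -15 [-0.05 -0.23  2.34  2.96  0.81  1.74]
[0.6, 0.1, 0.5] 0 None
[0.6, 0.1, 0.5] -15 [-0.05 -0.35  2.27  2.91  0.62  1.8 ]
[0.65, 0.0, 0.5] 0 [-0.28 -0.31  2.13  2.14  0.45  2.53]
[0.65, 0.0, 0.5] -15 [-0.28 -0.23  2.18  2.6   0.73  2.09]
[0.7, 0.1, 0.5] 0 None
[0.7, 0.1, 0.5] -15 [-0.04 -0.09  2.06  2.94  0.67  1.76]
```

```bash
cat > p3.py <<'E'
from plan import *
b=np.array([.564,.306,.074]); q0=np.array(D[-1]['qpos'])
T=tool(rad(8),rad(30),1); z=T.as_matrix()[:,2]
qg=np.array([.43,.29,2.22,3.72,.47,1.19]); qg=ik(b-.006*z,T,qg,1); qp=ik(b-.081*z,T,qg,1)
xp=b-.081*z
for th in(20,10,0,-10):
    U=ik(xp+[-.01,0,.13],tool(rad(8),rad(th),1),qp,6); print('U',th,None if U is None else U.round(2))
qf=ik(np.array([.6,.1,.42]),tool(rad(5),rad(-15),1),np.array([-.05,-.23,2.34,2.96,.81,1.74]),1)
if __name__=='__main__':
    q=q0
    for i,t in enumerate(np.linspace(0,1,6)[1:]):
        x,Rr=pose(q0+(qf-q0)*t); q=seg(f'w{i}',q,x,Rr)
        if q is None: break
E
python3 p3.py
```

```text
U 20 [ 0.5  -0.18  2.38  4.08  0.43  0.8 ]
U 10 None
U 0 None
U -10 None
w0 d [ 0.305  0.87  -0.045] a [ 0.393 -0.043 -0.055] ->x [0.506 0.093 0.401] ang 36
   q [-0.28 -0.53  2.2   0.78  0.95  1.23] q5min 0.95 q3max 2.20
w1 d [0.235 0.551 0.218] a [ 0.397  0.014 -0.079] ->x [0.534 0.16  0.427] ang 36
   q [-0.22 -0.45  2.23  1.32  0.92  1.36] q5min 0.92 q3max 2.23
w2 d [0.223 0.139 0.238] a [ 0.395  0.056 -0.09 ] ->x [0.561 0.176 0.456] ang 37
   q [-0.17 -0.38  2.27  1.87  0.88  1.48] q5min 0.88 q3max 2.27
w3 d [ 0.207 -0.218  0.025] a [ 0.391  0.079 -0.098] ->x [0.586 0.15  0.459] ang 37
   q [-0.11 -0.31  2.3   2.41  0.84  1.61] q5min 0.84 q3max 2.30
w4 d [ 0.118 -0.417 -0.325] a [ 0.384  0.084 -0.112] ->x [0.6  0.1  0.42] ang 37
   q [-0.05 -0.23  2.34  2.96  0.81  1.74] q5min 0.81 q3max 2.34
```

Call:
jog_arm:
  increments:
    - {"dx":0.305,"dy":0.87,"dz":-0.045,"ax":0.393,"ay":-0.043,"az":-0.055,"gripper":0.8}
    - {"dx":0.305,"dy":0.87,"dz":-0.045,"ax":0.393,"ay":-0.043,"az":-0.055,"gripper":0.8}
    - {"dx":0.305,"dy":0.87,"dz":-0.045,"ax":0.393,"ay":-0.043,"az":-0.055,"gripper":0.8}
    - {"dx":0.305,"dy":0.87,"dz":-0.045,"ax":0.393,"ay":-0.043,"az":-0.055,"gripper":0.8}
    - {"dx":0.305,"dy":0.87,"dz":-0.045,"ax":0.393,"ay":-0.043,"az":-0.055,"gripper":0.8}

```text
time: 8.25
eef_pos: [0.5082, 0.0914, 0.4003]
tcp_rot: [0.899, -0.11, 0.33, -0.267]
contact_force: [0.9, 0.6, -0.9]
opening: 0.899
finger_force: 0.0
```

Call:
jog_arm:
  increments:
    - {"dx":0.235,"dy":0.551,"dz":0.218,"ax":0.397,"ay":0.014,"az":-0.079,"gripper":0.8}
    - {"dx":0.235,"dy":0.551,"dz":0.218,"ax":0.397,"ay":0.014,"az":-0.079,"gripper":0.8}
    - {"dx":0.235,"dy":0.551,"dz":0.218,"ax":0.397,"ay":0.014,"az":-0.079,"gripper":0.8}
    - {"dx":0.235,"dy":0.551,"dz":0.218,"ax":0.397,"ay":0.014,"az":-0.079,"gripper":0.8}
    - {"dx":0.235,"dy":0.551,"dz":0.218,"ax":0.397,"ay":0.014,"az":-0.079,"gripper":0.8}

```text
time: 8.75
eef_pos: [0.5367, 0.1575, 0.4258]
tcp_rot: [0.769, -0.266, 0.287, -0.506]
contact_force: [0.4, 0.5, -0.2]
opening: 0.901
finger_force: 0.0
```

Call:
jog_arm:
  increments:
    - {"dx":0.223,"dy":0.139,"dz":0.238,"ax":0.395,"ay":0.056,"az":-0.09,"gripper":0.8}
    - {"dx":0.223,"dy":0.139,"dz":0.238,"ax":0.395,"ay":0.056,"az":-0.09,"gripper":0.8}
    - {"dx":0.223,"dy":0.139,"dz":0.238,"ax":0.395,"ay":0.056,"az":-0.09,"gripper":0.8}
    - {"dx":0.223,"dy":0.139,"dz":0.238,"ax":0.395,"ay":0.056,"az":-0.09,"gripper":0.8}
    - {"dx":0.223,"dy":0.139,"dz":0.238,"ax":0.395,"ay":0.056,"az":-0.09,"gripper":0.8}

```text
time: 9.25
eef_pos: [0.5637, 0.1745, 0.4543]
tcp_rot: [-0.569, 0.416, -0.195, 0.682]
contact_force: [0.3, 0.5, 0.7]
opening: 0.9
finger_force: 0.0
```

Call:
jog_arm:
  increments:
    - {"dx":0.207,"dy":-0.218,"dz":0.025,"ax":0.391,"ay":0.079,"az":-0.098,"gripper":0.8}
    - {"dx":0.207,"dy":-0.218,"dz":0.025,"ax":0.391,"ay":0.079,"az":-0.098,"gripper":0.8}
    - {"dx":0.207,"dy":-0.218,"dz":0.025,"ax":0.391,"ay":0.079,"az":-0.098,"gripper":0.8}
    - {"dx":0.207,"dy":-0.218,"dz":0.025,"ax":0.391,"ay":0.079,"az":-0.098,"gripper":0.8}
    - {"dx":0.207,"dy":-0.218,"dz":0.025,"ax":0.391,"ay":0.079,"az":-0.098,"gripper":0.8}

```text
time: 9.75
eef_pos: [0.5886, 0.1488, 0.4578]
tcp_rot: [-0.313, 0.539, -0.078, 0.778]
contact_force: [0.1, -0.1, -0.1]
opening: 0.9
finger_force: 0.0
```

Call:
jog_arm:
  increments:
    - {"dx":0.118,"dy":-0.417,"dz":-0.325,"ax":0.384,"ay":0.084,"az":-0.112,"gripper":0.8}
    - {"dx":0.118,"dy":-0.417,"dz":-0.325,"ax":0.384,"ay":0.084,"az":-0.112,"gripper":0.8}
    - {"dx":0.118,"dy":-0.417,"dz":-0.325,"ax":0.384,"ay":0.084,"az":-0.112,"gripper":0.8}
    - {"dx":0.118,"dy":-0.417,"dz":-0.325,"ax":0.384,"ay":0.084,"az":-0.112,"gripper":0.8}
    - {"dx":0.118,"dy":-0.417,"dz":-0.325,"ax":0.384,"ay":0.084,"az":-0.112,"gripper":0.8}
    - {"dx":0.118,"dy":-0.417,"dz":-0.325,"ax":0.384,"ay":0.084,"az":-0.112,"gripper":0.8}

```text
time: 10.35
eef_pos: [0.6026, 0.0992, 0.4208]
tcp_rot: [-0.027, 0.611, 0.036, 0.79]
contact_force: [-0.1, 0.1, 0.5]
opening: 0.904
finger_force: 0.0
```

```bash
python3 st.py
cat > p4.py <<'E'
from p3 import *
qU=ik(xp+[-.01,0,.13],tool(rad(8),rad(20),1),qp,6)
q=q0
for i,t in enumerate(np.linspace(0,1,4)[1:]):
    x,Rr=pose(q0+(qU-q0)*t); q=seg(f'u{i}',q,x,Rr)
    if q is None: break
q=seg('pre',q,xp,T); q=seg('grasp',q,b-.006*z,T)
E
python3 p4.py
```

```text
time 10.35
qpos [-0.0545, -0.2331, 2.3333, 2.947, 0.7952, 1.746]
eef_pos [0.6026, 0.0992, 0.4208]
tcp_rot [-0.0265, 0.6113, 0.0358, 0.7901]
contact_force [-0.0701, 0.1215, 0.4826]
opening 0.9037
finger_force 0.0
U 20 [ 0.5  -0.18  2.38  4.08  0.43  0.8 ]
U 10 None
U 0 None
U -10 None
u0 d [-0.147  0.45  -0.406] a [ 0.004  0.099 -0.044] ->x [0.585 0.153 0.372] ang 10
   q [ 0.13 -0.22  2.35  3.33  0.67  1.43] q5min 0.67 q3max 2.35
u1 d [-0.315  0.557 -0.522] a [-0.01   0.137  0.011] ->x [0.547 0.22  0.309] ang 12
   q [ 0.32 -0.2   2.37  3.7   0.55  1.12] q5min 0.55 q3max 2.37
u2 d [-0.521  0.635 -0.542] a [-0.017  0.148  0.069] ->x [0.485 0.296 0.244] ang 15
   q [ 0.5  -0.18  2.38  4.08  0.43  0.8 ] q5min 0.43 q3max 2.38
pre d [ 0.083  0.    -1.083] a [-0.015  0.11  -0.   ] ->x [0.495 0.296 0.114] ang 10
   q [0.48 0.1  2.35 3.88 0.44 1.05] q5min 0.43 q3max 2.38
grasp d [ 0.536  0.075 -0.312] a [-0.  0. -0.] ->x [0.559 0.305 0.077] ang 0
   q [0.43 0.29 2.22 3.72 0.47 1.19] q5min 0.44 q3max 2.35
```

```bash
cat > p5.py <<'E'
from p3 import *
q=q0
for nm,x,a,th in(('a',[.555,.16,.39],6,-5),('b',[.515,.23,.34],8,5),('c',[.485,.296,.244],8,20)):
    q=seg(nm,q,np.array(x),tool(rad(a),rad(th),1))
    if q is None: raise SystemExit
q=seg('pre',q,xp,T)
E
python3 p5.py
```

```text
U 20 [ 0.5  -0.18  2.38  4.08  0.43  0.8 ]
U 10 None
U 0 None
U -10 None
a d [-0.397  0.507 -0.257] a [-0.011  0.105  0.01 ] ->x [0.555 0.16  0.39 ] ang 10
   q [ 0.11 -0.35  2.41  3.14  0.57  1.57] q5min 0.57 q3max 2.41
b d [-0.333  0.583 -0.417] a [-0.014  0.11   0.022] ->x [0.515 0.23  0.34 ] ang 10
   q [ 0.31 -0.34  2.43  3.53  0.45  1.23] q5min 0.45 q3max 2.43
c d [-0.25  0.55 -0.8 ] a [-0.023  0.165 -0.   ] ->x [0.485 0.296 0.244] ang 15
   q [ 0.5  -0.18  2.38  4.08  0.43  0.81] q5min 0.43 q3max 2.43
pre d [ 0.079  0.002 -1.079] a [-0.015  0.11   0.   ] ->x [0.495 0.296 0.114] ang 10
   q [0.48 0.1  2.35 3.88 0.44 1.05] q5min 0.43 q3max 2.38
```

Call:
jog_arm:
  increments:
    - {"dx":-0.397,"dy":0.507,"dz":-0.257,"ax":-0.011,"ay":0.105,"az":0.01,"gripper":0.8}
    - {"dx":-0.397,"dy":0.507,"dz":-0.257,"ax":-0.011,"ay":0.105,"az":0.01,"gripper":0.8}
    - {"dx":-0.397,"dy":0.507,"dz":-0.257,"ax":-0.011,"ay":0.105,"az":0.01,"gripper":0.8}

```text
time: 10.65
eef_pos: [0.5528, 0.1617, 0.3892]
tcp_rot: [-0.037, 0.675, 0.039, 0.736]
contact_force: [0.9, 0.9, -0.1]
opening: 0.899
finger_force: 0.0
```

Call:
jog_arm:
  increments:
    - {"dx":-0.333,"dy":0.583,"dz":-0.417,"ax":-0.014,"ay":0.11,"az":0.022,"gripper":0.8}
    - {"dx":-0.333,"dy":0.583,"dz":-0.417,"ax":-0.014,"ay":0.11,"az":0.022,"gripper":0.8}
    - {"dx":-0.333,"dy":0.583,"dz":-0.417,"ax":-0.014,"ay":0.11,"az":0.022,"gripper":0.8}

```text
time: 10.95
eef_pos: [0.5126, 0.2322, 0.3382]
tcp_rot: [-0.053, 0.736, 0.048, 0.673]
contact_force: [0.0, -0.1, 0.5]
opening: 0.901
finger_force: 0.0
```

Call:
jog_arm:
  increments:
    - {"dx":-0.25,"dy":0.55,"dz":-0.8,"ax":-0.023,"ay":0.165,"az":0,"gripper":0.8}
    - {"dx":-0.25,"dy":0.55,"dz":-0.8,"ax":-0.023,"ay":0.165,"az":0,"gripper":0.8}
    - {"dx":-0.25,"dy":0.55,"dz":-0.8,"ax":-0.023,"ay":0.165,"az":0,"gripper":0.8}
    - {"dx":-0.25,"dy":0.55,"dz":-0.8,"ax":-0.023,"ay":0.165,"az":0,"gripper":0.8}

```text
time: 11.35
eef_pos: [0.484, 0.2962, 0.2426]
tcp_rot: [-0.058, 0.817, 0.039, 0.572]
contact_force: [-0.2, 0.5, -1.1]
opening: 0.9
finger_force: 0.0
```

Call:
jog_arm:
  increments:
    - {"dx":0.02,"dy":0,"dz":-0.35,"ax":-0.005,"ay":0.04,"az":0,"gripper":0.8}
    - {"dx":0.05,"dy":0,"dz":-0.7,"ax":-0.01,"ay":0.08,"az":0,"gripper":0.8}
    - {"dx":0.075,"dy":0,"dz":-1,"ax":-0.015,"ay":0.11,"az":0,"gripper":0.8}
    - {"dx":0.075,"dy":0,"dz":-1,"ax":-0.015,"ay":0.11,"az":0,"gripper":0.8}
    - {"dx":0.075,"dy":0,"dz":-1,"ax":-0.015,"ay":0.11,"az":0,"gripper":0.8}

```text
time: 11.85
eef_pos: [0.4945, 0.2949, 0.1269]
tcp_rot: [-0.059, 0.862, 0.034, 0.502]
contact_force: [0.2, 0.8, 1.0]
opening: 0.901
finger_force: 0.0
```

```bash
python3 st.py
cat > p6.py <<'E'
from p3 import *
seg('pre',q0,xp,T); seg('grasp',q0,b-.006*z,T)
from h import *
c=cam('scene'); d=cam('top'); Rr=lambda a:cv2.resize(a,(400,400),interpolation=cv2.INTER_CUBIC)
cv2.imwrite('pics/p4.png',np.hstack([Rr(c['frame'][120:280,340:500]),Rr(d['frame'][130:270,140:280])]))
E
python3 p6.py
```

```text
time 11.85
qpos [0.475, 0.0667, 2.3568, 3.9204, 0.4239, 1.0096]
eef_pos [0.4945, 0.2949, 0.1269]
tcp_rot [-0.0592, 0.8622, 0.0341, 0.502]
contact_force [0.1553, 0.7835, 0.9664]
opening 0.9014
finger_force 0.0
U 20 [ 0.5  -0.18  2.38  4.08  0.43  0.8 ]
U 10 None
U 0 None
U -10 None
pre d [-0.     0.011 -0.103] a [-0.     0.005  0.002] ->x [0.495 0.296 0.114] ang 0
   q [0.48 0.1  2.35 3.88 0.44 1.05] q5min 0.42 q3max 2.36
grasp d [ 0.536  0.087 -0.416] a [-0.     0.005  0.002] ->x [0.559 0.305 0.077] ang 0
   q [0.43 0.29 2.22 3.72 0.47 1.19] q5min 0.42 q3max 2.36
```

View pics/p4.png

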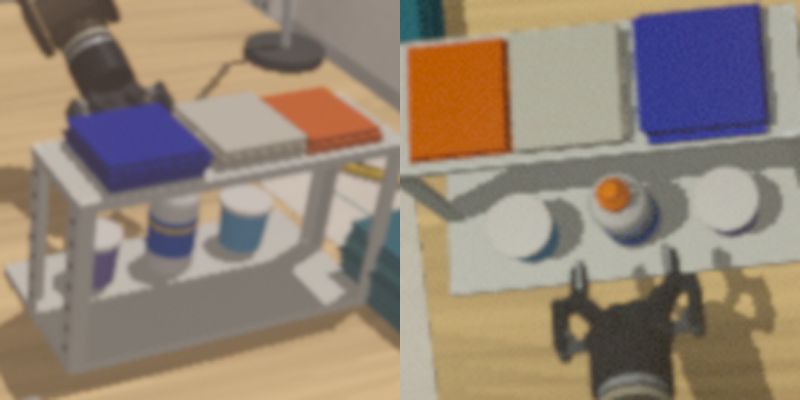

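The top crop shows the open fingers at (578,278) and (672,262), straddling the bottle's line with both tubs clear. I advance and grip.

Call:
jog_arm:
  increments:
    - {"dx":0,"dy":0.011,"dz":-0.103,"ax":0,"ay":0.005,"az":0.002,"gripper":0.8}
    - {"dx":0.13,"dy":0.03,"dz":-0.18,"ax":0,"ay":0.005,"az":0.002,"gripper":0.8}
    - {"dx":0.27,"dy":0.05,"dz":-0.26,"ax":0,"ay":0.005,"az":0.002,"gripper":0.8}
    - {"dx":0.4,"dy":0.07,"dz":-0.34,"ax":0,"ay":0.005,"az":0.002,"gripper":0.8}
    - {"dx":0.536,"dy":0.087,"dz":-0.416,"ax":0,"ay":0.005,"az":0.002,"gripper":0.8}
    - {"dx":0.536,"dy":0.087,"dz":-0.416,"ax":0,"ay":0.005,"az":0.002,"gripper":0.8}
    - {"dx":0.536,"dy":0.087,"dz":-0.416,"ax":0,"ay":0.005,"az":0.002,"gripper":0.8}

```text
time: 12.65
eef_pos: [0.5582, 0.3067, 0.0787]
tcp_rot: [-0.061, 0.864, 0.036, 0.499]
contact_force: [0.2, -0.5, -0.4]
opening: 0.901
finger_force: 0.0
```

Call:
jog_arm:
  increments:
    - {"dx":0,"dy":0,"dz":0,"ax":0,"ay":0,"az":0,"gripper":0.4}
    - {"dx":0,"dy":0,"dz":0,"ax":0,"ay":0,"az":0,"gripper":0}
    - {"dx":0,"dy":0,"dz":0,"ax":0,"ay":0,"az":0,"gripper":-1}
    - {"dx":0,"dy":0,"dz":0,"ax":0,"ay":0,"az":0,"gripper":-1}
    - {"dx":0,"dy":0,"dz":0,"ax":0,"ay":0,"az":0,"gripper":-1}
  force: 70

```text
time: 13.15
eef_pos: [0.558, 0.3066, 0.0786]
tcp_rot: [-0.061, 0.863, 0.036, 0.5]
contact_force: [-4.0, -3.0, 8.0]
opening: 0.674
finger_force: 75.6
```

```bash
python3 st.py
```

```text
time 13.15
qpos [0.4308, 0.2915, 2.2189, 3.7202, 0.4677, 1.1913]
eef_pos [0.558, 0.3066, 0.0786]
tcp_rot [-0.0608, 0.8633, 0.0361, 0.4998]
contact_force [-3.9507, -3.0339, 7.9975]
opening 0.6737
finger_force 75.5922
```

```bash
cat > p7.py <<'E'
from plan import *
q=np.array(D[-1]['qpos']); x0,R0=pose(q)
for nm,x,a,th in(('l',x0+[-.01,0,.02],None,0),('r',[.495,.3,.14],8,30),('c',[.485,.296,.244],8,20),('b',[.515,.23,.34],8,5),('a',[.555,.16,.39],6,-5),('F0',[.6,.1,.42],5,-15)):
    q=seg(nm,q,np.array(x),R0 if a is None else tool(rad(a),rad(th),1))
    if q is None: break
# roll about tool z by -60 deg steps
x,Rq=pose(q)
for k in range(3):
    Rn=pose(q)[1]*R.from_rotvec([0,0,rad(60)]); q2=seg('roll+',q,x,Rn)
    if q2 is None: break
    q=q2
E
python3 p7.py
```

```text
l d [-0.083  0.     0.167] a [0. 0. 0.] ->x [0.548 0.307 0.099] ang 0
   q [0.44 0.23 2.24 3.78 0.44 1.13] q5min 0.44 q3max 2.24
r d [-0.442 -0.055  0.345] a [-0.001  0.001 -0.001] ->x [0.495 0.3   0.14 ] ang 0
   q [0.48 0.04 2.35 4.   0.4  0.93] q5min 0.40 q3max 2.35
c d [-0.083 -0.033  0.867] a [ 0.015 -0.11   0.   ] ->x [0.485 0.296 0.244] ang 10
   q [ 0.5  -0.18  2.38  4.08  0.43  0.81] q5min 0.40 q3max 2.38
b d [ 0.25 -0.55  0.8 ] a [ 0.023 -0.165 -0.   ] ->x [0.515 0.23  0.34 ] ang 15
   q [ 0.31 -0.34  2.43  3.53  0.45  1.23] q5min 0.43 q3max 2.43
a d [ 0.333 -0.583  0.417] a [ 0.014 -0.11  -0.022] ->x [0.555 0.16  0.39 ] ang 10
   q [ 0.11 -0.35  2.41  3.14  0.57  1.57] q5min 0.45 q3max 2.43
F0 d [ 0.375 -0.5    0.25 ] a [ 0.011 -0.111 -0.011] ->x [0.6  0.1  0.42] ang 10
   q [-0.05 -0.23  2.34  2.96  0.81  1.74] q5min 0.57 q3max 2.41
roll+ d [0. 0. 0.] a [0.642 0.056 0.173] ->x [0.6  0.1  0.42] ang 60
   q [-0.05 -0.23  2.34  2.96  0.81  2.78] q5min 0.81 q3max 2.34
   track fail t=0.08 0.0004483571720223803 [-0.03 -0.23  2.34  3.01  0.81  2.81]
roll+ d [-0. -0.  0.] a [0.642 0.056 0.173] ->x [0.6  0.1  0.42] ang 60
```

Roll must go the negative way (q6 1.74→−1.4). I lift out and carry the bottle to the flip posture.

Call:
jog_arm:
  increments:
    - {"dx":0,"dy":0,"dz":0.08,"ax":0,"ay":0,"az":0,"gripper":-1}
    - {"dx":-0.083,"dy":0,"dz":0.167,"ax":0,"ay":0,"az":0,"gripper":-1}
    - {"dx":-0.083,"dy":0,"dz":0.167,"ax":0,"ay":0,"az":0,"gripper":-1}

```text
time: 13.45
eef_pos: [0.5459, 0.3067, 0.0961]
tcp_rot: [-0.062, 0.865, 0.037, 0.496]
contact_force: [-0.5, -0.1, -4.1]
opening: 0.672
finger_force: 75.8
```

Call:
jog_arm:
  increments:
    - {"dx":-0.15,"dy":-0.02,"dz":0.11,"ax":0,"ay":0,"az":0,"gripper":-1}
    - {"dx":-0.3,"dy":-0.04,"dz":0.22,"ax":0,"ay":0,"az":0,"gripper":-1}
    - {"dx":-0.442,"dy":-0.055,"dz":0.345,"ax":0,"ay":0,"az":0,"gripper":-1}
    - {"dx":-0.442,"dy":-0.055,"dz":0.345,"ax":0,"ay":0,"az":0,"gripper":-1}

```text
time: 13.85
eef_pos: [0.4927, 0.3001, 0.1379]
tcp_rot: [-0.062, 0.865, 0.037, 0.497]
contact_force: [0.4, 0.4, -3.8]
opening: 0.675
finger_force: 78.0
```

Call:
jog_arm:
  increments:
    - {"dx":-0.04,"dy":-0.015,"dz":0.3,"ax":0.005,"ay":-0.035,"az":0,"gripper":-1}
    - {"dx":-0.08,"dy":-0.033,"dz":0.6,"ax":0.01,"ay":-0.07,"az":0,"gripper":-1}
    - {"dx":-0.083,"dy":-0.033,"dz":0.867,"ax":0.015,"ay":-0.11,"az":0,"gripper":-1}
    - {"dx":-0.083,"dy":-0.033,"dz":0.867,"ax":0.015,"ay":-0.11,"az":0,"gripper":-1}

```text
time: 14.25
eef_pos: [0.4858, 0.2966, 0.2456]
tcp_rot: [-0.058, 0.816, 0.042, 0.574]
contact_force: [0.6, -0.3, -4.1]
opening: 0.675
finger_force: 78.1
```

Call:
jog_arm:
  increments:
    - {"dx":0.08,"dy":-0.18,"dz":0.27,"ax":0.008,"ay":-0.055,"az":0,"gripper":-1}
    - {"dx":0.17,"dy":-0.37,"dz":0.53,"ax":0.015,"ay":-0.11,"az":0,"gripper":-1}
    - {"dx":0.25,"dy":-0.55,"dz":0.8,"ax":0.023,"ay":-0.165,"az":0,"gripper":-1}
    - {"dx":0.25,"dy":-0.55,"dz":0.8,"ax":0.023,"ay":-0.165,"az":0,"gripper":-1}

```text
time: 14.65
eef_pos: [0.5162, 0.2279, 0.3393]
tcp_rot: [-0.051, 0.736, 0.047, 0.674]
contact_force: [0.6, 0.4, -3.8]
opening: 0.679
finger_force: 78.3
```

Call:
jog_arm:
  increments:
    - {"dx":0.11,"dy":-0.19,"dz":0.14,"ax":0.005,"ay":-0.037,"az":-0.007,"gripper":-1}
    - {"dx":0.22,"dy":-0.39,"dz":0.28,"ax":0.01,"ay":-0.073,"az":-0.015,"gripper":-1}
    - {"dx":0.333,"dy":-0.583,"dz":0.417,"ax":0.014,"ay":-0.11,"az":-0.022,"gripper":-1}

```text
time: 14.95
eef_pos: [0.5548, 0.1595, 0.3842]
tcp_rot: [-0.037, 0.678, 0.04, 0.733]
contact_force: [0.8, 0.3, -3.4]
opening: 0.677
finger_force: 78.3
```

Call:
jog_arm:
  increments:
    - {"dx":0.13,"dy":-0.17,"dz":0.08,"ax":0.004,"ay":-0.037,"az":-0.004,"gripper":-1}
    - {"dx":0.25,"dy":-0.33,"dz":0.17,"ax":0.008,"ay":-0.074,"az":-0.008,"gripper":-1}
    - {"dx":0.375,"dy":-0.5,"dz":0.25,"ax":0.011,"ay":-0.111,"az":-0.011,"gripper":-1}
    - {"dx":0.375,"dy":-0.5,"dz":0.25,"ax":0.011,"ay":-0.111,"az":-0.011,"gripper":-1}

```text
time: 15.35
eef_pos: [0.6017, 0.0976, 0.4143]
tcp_rot: [-0.026, 0.612, 0.034, 0.79]
contact_force: [0.1, 1.0, -5.2]
opening: 0.675
finger_force: 78.4
```

```bash
python3 st.py
cat > p8.py <<'E'
from plan import *
q=np.array(D[-1]['qpos']); x=pose(q)[0]
for k in range(3):
    q=seg('roll',q,x,pose(q)[1]*R.from_rotvec([0,0,rad(-60)]))
E
python3 p8.py
```

```text
time 15.35
qpos [-0.0572, -0.2262, 2.3402, 2.9492, 0.8068, 1.7417]
eef_pos [0.6017, 0.0976, 0.4143]
tcp_rot [-0.026, 0.6122, 0.0343, 0.7895]
contact_force [0.0679, 1.0429, -5.2091]
opening 0.6752
finger_force 78.4373
roll d [0. 0. 0.] a [-0.643 -0.055 -0.166] ->x [0.602 0.098 0.414] ang 60
   q [-0.06 -0.23  2.34  2.95  0.81  0.69] q5min 0.81 q3max 2.34
roll d [ 0.  0. -0.] a [-0.643 -0.055 -0.166] ->x [0.602 0.098 0.414] ang 60
   q [-0.06 -0.23  2.34  2.95  0.81 -0.35] q5min 0.81 q3max 2.34
roll d [ 0. -0. -0.] a [-0.643 -0.055 -0.166] ->x [0.602 0.098 0.414] ang 60
   q [-0.06 -0.23  2.34  2.95  0.81 -1.4 ] q5min 0.81 q3max 2.34
```

Call:
jog_arm:
  increments:
    - {"dx":0,"dy":0,"dz":0,"ax":-0.643,"ay":-0.055,"az":-0.166,"gripper":-1}
    - {"dx":0,"dy":0,"dz":0,"ax":-0.643,"ay":-0.055,"az":-0.166,"gripper":-1}
    - {"dx":0,"dy":0,"dz":0,"ax":-0.643,"ay":-0.055,"az":-0.166,"gripper":-1}
    - {"dx":0,"dy":0,"dz":0,"ax":-0.643,"ay":-0.055,"az":-0.166,"gripper":-1}
    - {"dx":0,"dy":0,"dz":0,"ax":-0.643,"ay":-0.055,"az":-0.166,"gripper":-1}
    - {"dx":0,"dy":0,"dz":0,"ax":-0.643,"ay":-0.055,"az":-0.166,"gripper":-1}
    - {"dx":0,"dy":0,"dz":0,"ax":-0.643,"ay":-0.055,"az":-0.166,"gripper":-1}

```text
time: 16.05
eef_pos: [0.5996, 0.1008, 0.4141]
tcp_rot: [-0.335, 0.517, -0.363, 0.699]
contact_force: [0.4, 0.1, -4.3]
opening: 0.672
finger_force: 78.4
```

Call:
jog_arm:
  increments:
    - {"dx":0,"dy":0,"dz":0,"ax":-0.643,"ay":-0.055,"az":-0.166,"gripper":-1}
    - {"dx":0,"dy":0,"dz":0,"ax":-0.643,"ay":-0.055,"az":-0.166,"gripper":-1}
    - {"dx":0,"dy":0,"dz":0,"ax":-0.643,"ay":-0.055,"az":-0.166,"gripper":-1}
    - {"dx":0,"dy":0,"dz":0,"ax":-0.643,"ay":-0.055,"az":-0.166,"gripper":-1}
    - {"dx":0,"dy":0,"dz":0,"ax":-0.643,"ay":-0.055,"az":-0.166,"gripper":-1}
    - {"dx":0,"dy":0,"dz":0,"ax":-0.643,"ay":-0.055,"az":-0.166,"gripper":-1}
    - {"dx":0,"dy":0,"dz":0,"ax":-0.643,"ay":-0.055,"az":-0.166,"gripper":-1}

```text
time: 16.75
eef_pos: [0.5996, 0.1008, 0.4141]
tcp_rot: [0.551, -0.284, 0.662, -0.421]
contact_force: [-0.2, -0.6, -4.0]
opening: 0.677
finger_force: 78.4
```

Call:
jog_arm:
  increments:
    - {"dx":0,"dy":0,"dz":0,"ax":-0.643,"ay":-0.055,"az":-0.166,"gripper":-1}
    - {"dx":0,"dy":0,"dz":0,"ax":-0.643,"ay":-0.055,"az":-0.166,"gripper":-1}
    - {"dx":0,"dy":0,"dz":0,"ax":-0.643,"ay":-0.055,"az":-0.166,"gripper":-1}
    - {"dx":0,"dy":0,"dz":0,"ax":-0.643,"ay":-0.055,"az":-0.166,"gripper":-1}
    - {"dx":0,"dy":0,"dz":0,"ax":-0.643,"ay":-0.055,"az":-0.166,"gripper":-1}
    - {"dx":0,"dy":0,"dz":0,"ax":-0.643,"ay":-0.055,"az":-0.166,"gripper":-1}
    - {"dx":0,"dy":0,"dz":0,"ax":-0.643,"ay":-0.055,"az":-0.166,"gripper":-1}

```text
time: 17.45
eef_pos: [0.5996, 0.1008, 0.4141]
tcp_rot: [0.619, 0.026, 0.785, -0.031]
contact_force: [0.3, -0.1, -3.3]
opening: 0.672
finger_force: 78.4
```

Call:
jog_arm:
  increments:
    - {"dx":0,"dy":0,"dz":0,"ax":0,"ay":0,"az":0,"gripper":-1}
    - {"dx":0,"dy":0,"dz":0,"ax":0,"ay":0,"az":0,"gripper":-1}
    - {"dx":0,"dy":0,"dz":0,"ax":0,"ay":0,"az":0,"gripper":-1}
    - {"dx":0,"dy":0,"dz":0,"ax":0,"ay":0,"az":0,"gripper":-1}
    - {"dx":0,"dy":0,"dz":0,"ax":0,"ay":0,"az":0,"gripper":-1}
    - {"dx":0,"dy":0,"dz":0,"ax":0,"ay":0,"az":0,"gripper":-1}
    - {"dx":0,"dy":0,"dz":0,"ax":0,"ay":0,"az":0,"gripper":-1}
    - {"dx":0,"dy":0,"dz":0,"ax":0,"ay":0,"az":0,"gripper":-1}
    - {"dx":0,"dy":0,"dz":0,"ax":0,"ay":0,"az":0,"gripper":-1}
    - {"dx":0,"dy":0,"dz":0,"ax":0,"ay":0,"az":0,"gripper":-1}

```text
time: 18.45
eef_pos: [0.5996, 0.1, 0.4182]
tcp_rot: [0.615, 0.024, 0.787, -0.033]
contact_force: [0.9, -0.4, -3.5]
opening: 0.673
finger_force: 78.4
```

Call:
jog_arm:
  increments:
    - {"dx":0,"dy":0,"dz":0,"ax":0,"ay":0,"az":0,"gripper":-1}
    - {"dx":0,"dy":0,"dz":0,"ax":0,"ay":0,"az":0,"gripper":-1}
    - {"dx":0,"dy":0,"dz":0,"ax":0,"ay":0,"az":0,"gripper":-1}

```text
time: 18.75
eef_pos: [0.5996, 0.1, 0.4182]
tcp_rot: [0.615, 0.024, 0.787, -0.033]
contact_force: [0.3, -0.5, -4.3]
opening: 0.674
finger_force: 78.4
```

```bash
python3 st.py
python3 - <<'E'
from h import *
c=cam('scene'); Rr=lambda a:cv2.resize(a,(500,400),interpolation=cv2.INTER_CUBIC)
cv2.imwrite('pics/p5.png',Rr(c['frame'][60:220,240:440]))
E
```

```text
time 18.75
qpos [-0.0484, -0.2412, 2.3403, 2.9637, 0.7821, -1.4091]
eef_pos [0.5996, 0.1, 0.4182]
tcp_rot [0.6154, 0.0237, 0.7872, -0.0331]
contact_force [0.2919, -0.4666, -4.3421]
opening 0.6743
finger_force 78.3731
```

View pics/p5.png

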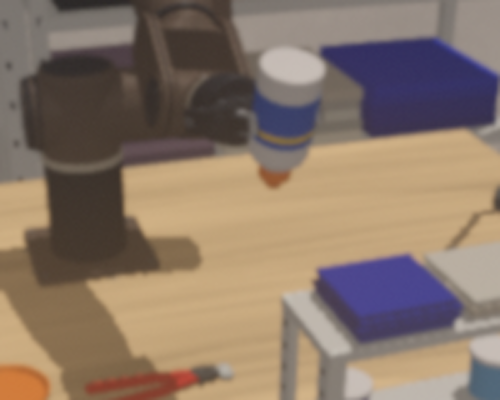

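The picture shows the bottle upside down with its orange cap lowest at (273,178), held for 1.3 s. I roll it back and plan the placing.

Call:
jog_arm:
  increments:
    - {"dx":0,"dy":0,"dz":0,"ax":0.643,"ay":0.055,"az":0.166,"gripper":-1}
    - {"dx":0,"dy":0,"dz":0,"ax":0.643,"ay":0.055,"az":0.166,"gripper":-1}
    - {"dx":0,"dy":0,"dz":0,"ax":0.643,"ay":0.055,"az":0.166,"gripper":-1}
    - {"dx":0,"dy":0,"dz":0,"ax":0.643,"ay":0.055,"az":0.166,"gripper":-1}
    - {"dx":0,"dy":0,"dz":0,"ax":0.643,"ay":0.055,"az":0.166,"gripper":-1}
    - {"dx":0,"dy":0,"dz":0,"ax":0.643,"ay":0.055,"az":0.166,"gripper":-1}
    - {"dx":0,"dy":0,"dz":0,"ax":0.643,"ay":0.055,"az":0.166,"gripper":-1}

```text
time: 19.5
eef_pos: [0.5996, 0.1, 0.4182]
tcp_rot: [0.546, -0.286, 0.662, -0.427]
contact_force: [-0.2, -0.8, -4.1]
opening: 0.673
finger_force: 78.4
```

Call:
jog_arm:
  increments:
    - {"dx":0,"dy":0,"dz":0,"ax":0.643,"ay":0.055,"az":0.166,"gripper":-1}
    - {"dx":0,"dy":0,"dz":0,"ax":0.643,"ay":0.055,"az":0.166,"gripper":-1}
    - {"dx":0,"dy":0,"dz":0,"ax":0.643,"ay":0.055,"az":0.166,"gripper":-1}
    - {"dx":0,"dy":0,"dz":0,"ax":0.643,"ay":0.055,"az":0.166,"gripper":-1}
    - {"dx":0,"dy":0,"dz":0,"ax":0.643,"ay":0.055,"az":0.166,"gripper":-1}
    - {"dx":0,"dy":0,"dz":0,"ax":0.643,"ay":0.055,"az":0.166,"gripper":-1}
    - {"dx":0,"dy":0,"dz":0,"ax":0.643,"ay":0.055,"az":0.166,"gripper":-1}

```text
time: 20.2
eef_pos: [0.5996, 0.1, 0.4182]
tcp_rot: [-0.33, 0.516, -0.36, 0.703]
contact_force: [-0.4, 0.5, -4.8]
opening: 0.676
finger_force: 78.5
```

Call:
jog_arm:
  increments:
    - {"dx":0,"dy":0,"dz":0,"ax":0.643,"ay":0.055,"az":0.166,"gripper":-1}
    - {"dx":0,"dy":0,"dz":0,"ax":0.643,"ay":0.055,"az":0.166,"gripper":-1}
    - {"dx":0,"dy":0,"dz":0,"ax":0.643,"ay":0.055,"az":0.166,"gripper":-1}
    - {"dx":0,"dy":0,"dz":0,"ax":0.643,"ay":0.055,"az":0.166,"gripper":-1}
    - {"dx":0,"dy":0,"dz":0,"ax":0.643,"ay":0.055,"az":0.166,"gripper":-1}
    - {"dx":0,"dy":0,"dz":0,"ax":0.643,"ay":0.055,"az":0.166,"gripper":-1}
    - {"dx":0,"dy":0,"dz":0,"ax":0.643,"ay":0.055,"az":0.166,"gripper":-1}
    - {"dx":0,"dy":0,"dz":0,"ax":0.643,"ay":0.055,"az":0.166,"gripper":-1}

```text
time: 21.0
eef_pos: [0.5996, 0.1, 0.4182]
tcp_rot: [-0.028, 0.609, 0.036, 0.792]
contact_force: [0.2, -0.0, -4.1]
opening: 0.672
finger_force: 78.4
```

```bash
python3 st.py
cat > p9.py <<'E'
from plan import *
Rg=R.from_quat([-.0608,.8633,.0361,.4998]); xg=np.array([.558,.3066,.0786]); foot=np.array([.564,.306,.012])
S=np.array([.590,-.049,.004])
def place(daz,dz,tilt=0):
    Z=Rz(rad(daz)); Rp=Z*Rg; y=Rp.as_matrix()[:,1]
    return S+Z.apply(xg-foot)+[0,0,dz], R.from_rotvec(-rad(tilt)*y)*Rp   # tilt>0 checked by elevation below
if __name__=='__main__':
  for daz in(-8,-18,-25):
    print('daz',daz); q=np.array(D[-1]['qpos'])
    for nm,dz,t in(('hi',.24,40),('mid',.14,15),('lo',.05,0),('on',.0,0)):
        x,Rp=place(daz,dz,t); print('  toolz elev %.0f'%np.degrees(np.arcsin(Rp.as_matrix()[2,2])),end=' ')
        q=seg(nm,q,x,Rp)
        if q is None: break
E
python3 p9.py
```

```text
time 21.0
qpos [-0.0536, -0.2333, 2.3414, 2.9489, 0.8089, 1.7414]
eef_pos [0.5996, 0.1, 0.4182]
tcp_rot [-0.0276, 0.609, 0.0356, 0.7919]
contact_force [0.246, -0.0218, -4.0701]
opening 0.6717
finger_force 78.4145
daz -8
  toolz elev 10 hi d [-0.129 -1.23  -0.896] a [-0.001  0.053 -0.056] ->x [ 0.584 -0.048  0.311] ang 7
   q [-0.41 -0.11  2.44  2.66  1.01  1.92] q5min 0.81 q3max 2.44
  toolz elev -15 mid d [-0.     0.    -0.833] a [-0.001  0.278  0.   ] ->x [ 0.584 -0.048  0.211] ang 25
   q [-0.41 -0.09  2.43  2.42  0.62  2.09] q5min 0.62 q3max 2.45
  toolz elev -30 lo d [ 0.    0.   -0.75] a [-0.     0.167  0.   ] ->x [ 0.584 -0.048  0.121] ang 15
   q [-0.38  0.06  2.38  2.3   0.45  2.16] q5min 0.45 q3max 2.43
  toolz elev -30 on d [ 0.     0.    -0.417] a [-0.  0. -0.] ->x [ 0.584 -0.048  0.071] ang 0
   q [-0.38  0.2   2.37  2.46  0.55  1.97] q5min 0.45 q3max 2.38
daz -18
  toolz elev 10 hi d [-0.126 -1.221 -0.896] a [ 0.003  0.053 -0.167] ->x [ 0.584 -0.047  0.311] ang 16
   q [-0.3  -0.11  2.44  2.98  0.95  1.69] q5min 0.81 q3max 2.44
  toolz elev -15 mid d [-0.     0.    -0.8
[... 408 characters left out ...]
.91  0.48  1.71] q5min 0.36 q3max 2.38
daz -25
  toolz elev 10 hi d [-0.123 -1.216 -0.896] a [ 0.007  0.053 -0.245] ->x [ 0.585 -0.046  0.311] ang 23
   q [-0.22 -0.09  2.42  3.23  0.94  1.51] q5min 0.81 q3max 2.42
  toolz elev -15 mid d [-0.    -0.    -0.833] a [0.081 0.266 0.   ] ->x [ 0.585 -0.046  0.211] ang 25
   q [-0.23 -0.07  2.41  3.28  0.52  1.47] q5min 0.52 q3max 2.43
  toolz elev -30 lo d [ 0.   -0.   -0.75] a [0.048 0.159 0.   ] ->x [ 0.585 -0.046  0.121] ang 15
   q [-0.23  0.07  2.37  3.31  0.35  1.45] q5min 0.35 q3max 2.41
  toolz elev -30 on d [ 0.    -0.    -0.417] a [0. 0. 0.] ->x [ 0.585 -0.046  0.071] ang 0
   q [-0.23  0.21  2.36  3.26  0.48  1.5 ] q5min 0.35 q3max 2.37
```

Call:
jog_arm:
  increments:
    - {"dx":-0.03,"dy":-0.3,"dz":-0.22,"ax":0,"ay":0.013,"az":-0.014,"gripper":-1}
    - {"dx":-0.065,"dy":-0.615,"dz":-0.448,"ax":0,"ay":0.027,"az":-0.028,"gripper":-1}
    - {"dx":-0.095,"dy":-0.92,"dz":-0.67,"ax":0,"ay":0.04,"az":-0.042,"gripper":-1}
    - {"dx":-0.095,"dy":-0.92,"dz":-0.67,"ax":0,"ay":0.04,"az":-0.042,"gripper":-1}

```text
time: 21.4
eef_pos: [0.5873, -0.014, 0.333]
tcp_rot: [-0.004, 0.638, 0.007, 0.77]
contact_force: [0.1, -0.2, -4.4]
opening: 0.675
finger_force: 78.4
```

Call:
jog_arm:
  increments:
    - {"dx":-0.034,"dy":-0.31,"dz":-0.226,"ax":0,"ay":0.013,"az":-0.014,"gripper":-1}
    - {"dx":-0.034,"dy":-0.31,"dz":-0.6,"ax":0,"ay":0.11,"az":-0.014,"gripper":-1}
    - {"dx":-0.034,"dy":-0.31,"dz":-0.9,"ax":0,"ay":0.2,"az":-0.014,"gripper":-1}
    - {"dx":-0.034,"dy":-0.31,"dz":-1,"ax":0,"ay":0.29,"az":-0.014,"gripper":-1}
    - {"dx":-0.034,"dy":-0.31,"dz":-1,"ax":0,"ay":0.29,"az":-0.014,"gripper":-1}
    - {"dx":-0.034,"dy":-0.31,"dz":-1,"ax":0,"ay":0.29,"az":-0.014,"gripper":-1}

```text
time: 22.0
eef_pos: [0.5852, -0.0471, 0.2204]
tcp_rot: [0.001, 0.79, 0.003, 0.613]
contact_force: [0.0, -0.5, -4.0]
opening: 0.677
finger_force: 78.2
```

```bash
python3 st.py
cat > p10.py <<'E'
from p9 import *
q=np.array(D[-1]['qpos']); q=seg('lo',q,*place(-8,.03)); 
if q is not None: seg('on',q,*place(-8,0))
E
python3 p10.py
```

```text
time 22.0
qpos [-0.4046, -0.11, 2.4287, 2.404, 0.6076, 2.111]
eef_pos [0.5852, -0.0471, 0.2204]
tcp_rot [0.0013, 0.7901, 0.0028, 0.6129]
contact_force [0.0403, -0.5336, -3.9677]
opening 0.6765
finger_force 78.185
lo d [-0.009 -0.003 -0.998] a [-0.003  0.172  0.001] ->x [ 0.584 -0.048  0.101] ang 15
   q [-0.38  0.11  2.38  2.37  0.49  2.08] q5min 0.49 q3max 2.43
on d [-0.    0.   -0.25] a [-0.  0. -0.] ->x [ 0.584 -0.048  0.071] ang 0
   q [-0.38  0.2   2.37  2.46  0.55  1.97] q5min 0.49 q3max 2.38
```

Call:
jog_arm:
  increments:
    - {"dx":0,"dy":0,"dz":-0.25,"ax":0,"ay":0.05,"az":0,"gripper":-1}
    - {"dx":-0.005,"dy":0,"dz":-0.5,"ax":0,"ay":0.1,"az":0,"gripper":-1}
    - {"dx":-0.009,"dy":-0.003,"dz":-0.75,"ax":-0.003,"ay":0.15,"az":0.001,"gripper":-1}
    - {"dx":-0.009,"dy":-0.003,"dz":-0.95,"ax":-0.003,"ay":0.172,"az":0.001,"gripper":-1}
    - {"dx":-0.009,"dy":-0.003,"dz":-0.998,"ax":-0.003,"ay":0.172,"az":0.001,"gripper":-1}
    - {"dx":-0.009,"dy":-0.003,"dz":-0.998,"ax":-0.003,"ay":0.172,"az":0.001,"gripper":-1}

```text
time: 22.6
eef_pos: [0.5829, -0.0475, 0.0975]
tcp_rot: [0.001, 0.867, 0.002, 0.498]
contact_force: [-0.4, 0.7, -3.6]
opening: 0.677
finger_force: 78.1
```

```bash
python3 st.py; python3 p10.py
cat > look.py <<'E'
from h import *
import sys
c=cam('scene'); d=cam('top'); Rr=lambda a:cv2.resize(a,(400,400),interpolation=cv2.INTER_CUBIC)
cv2.imwrite(f'pics/{sys.argv[1]}.png',np.hstack([Rr(c['frame'][170:290,240:360]),Rr(d['frame'][140:260,280:400])]))
for n,k in(('scene',c),('top',d)):
    W=cloud(k); hsv=cv2.cvtColor(k['frame'],cv2.COLOR_BGR2HSV)
    near=(np.hypot(W[...,0]-.59,W[...,1]+.049)<.06)&(W[...,2]>.02)
    for nm,lo,hi in(('cap',(3,130,80),(20,255,255)),('band',(105,100,40),(130,255,255))):
        m=(cv2.inRange(hsv,lo,hi)>0)&near
        if m.sum()>5: p=W[m]; print(n,nm,m.sum(),p.mean(0).round(4),np.percentile(p,[2,98],axis=0).round(4).tolist())
E
python3 look.py p6
```

```text
time 22.6
qpos [-0.3828, 0.1159, 2.3808, 2.3749, 0.487, 2.0798]
eef_pos [0.5829, -0.0475, 0.0975]
tcp_rot [0.0012, 0.8671, 0.0019, 0.4982]
contact_force [-0.3702, 0.7291, -3.6461]
opening 0.6765
finger_force 78.0846
lo d [ 0.01  -0.001  0.026] a [-0.002 -0.004  0.001] ->x [ 0.584 -0.048  0.101] ang 0
   q [-0.38  0.11  2.38  2.37  0.49  2.08] q5min 0.49 q3max 2.38
on d [-0.    0.   -0.25] a [0. 0. 0.] ->x [ 0.584 -0.048  0.071] ang 0
   q [-0.38  0.2   2.37  2.46  0.55  1.97] q5min 0.49 q3max 2.38
scene cap 134 [ 0.5971 -0.0478  0.1569] [[0.5371, -0.0627, 0.1237], [0.6115, -0.0215, 0.171]]
top cap 109 [ 0.5904 -0.0459  0.161 ] [[0.578, -0.0614, 0.1514], [0.6066, -0.0318, 0.171]]
```

View pics/p6.png

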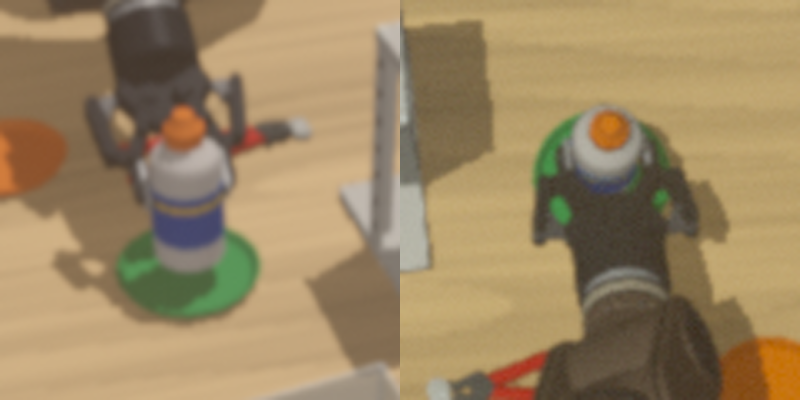

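The crops show the bottle upright over the saucer, with the cap at (0.59, −0.047) and its top at 0.171. I lower it gently.

Call:
jog_arm:
  increments:
    - {"dx":0.01,"dy":0,"dz":-0.06,"ax":-0.002,"ay":-0.004,"az":0,"gripper":-1}
    - {"dx":0.01,"dy":0,"dz":-0.12,"ax":-0.002,"ay":-0.004,"az":0,"gripper":-1}
    - {"dx":0.01,"dy":0,"dz":-0.17,"ax":-0.002,"ay":-0.004,"az":0,"gripper":-1}
    - {"dx":0.01,"dy":0,"dz":-0.2,"ax":-0.002,"ay":-0.004,"az":0,"gripper":-1}
    - {"dx":0.01,"dy":0,"dz":-0.215,"ax":-0.002,"ay":-0.004,"az":0,"gripper":-1}
    - {"dx":0.01,"dy":0,"dz":-0.215,"ax":-0.002,"ay":-0.004,"az":0,"gripper":-1}
    - {"dx":0.01,"dy":0,"dz":-0.215,"ax":-0.002,"ay":-0.004,"az":0,"gripper":-1}

```text
time: 23.4
eef_pos: [0.5844, -0.048, 0.0725]
tcp_rot: [0.001, 0.866, -0.0, 0.501]
contact_force: [0.6, -0.3, -4.2]
opening: 0.68
finger_force: 78.1
```

```bash
python3 st.py; python3 p10.py
```

```text
time 23.4
qpos [-0.3818, 0.1918, 2.3723, 2.4659, 0.5414, 1.9762]
eef_pos [0.5844, -0.048, 0.0725]
tcp_rot [0.0006, 0.8656, -0.0001, 0.5007]
contact_force [0.5652, -0.2828, -4.2079]
opening 0.6795
finger_force 78.097
lo d [-0.002  0.004  0.234] a [ 0.001 -0.     0.002] ->x [ 0.584 -0.048  0.101] ang 0
   q [-0.38  0.11  2.38  2.37  0.49  2.08] q5min 0.49 q3max 2.38
on d [ 0.    0.   -0.25] a [0. 0. 0.] ->x [ 0.584 -0.048  0.071] ang 0
   q [-0.38  0.2   2.37  2.46  0.55  1.97] q5min 0.49 q3max 2.38
```

Still hanging, about 2 mm above the floor. I step down 2 mm.

Call:
jog_arm:
  increments:
    - {"dx":0,"dy":0,"dz":-0.008,"ax":0,"ay":0,"az":0,"gripper":-1}
    - {"dx":0,"dy":0,"dz":-0.016,"ax":0,"ay":0,"az":0,"gripper":-1}
    - {"dx":0,"dy":0,"dz":-0.016,"ax":0,"ay":0,"az":0,"gripper":-1}
    - {"dx":0,"dy":0,"dz":-0.016,"ax":0,"ay":0,"az":0,"gripper":-1}

```text
time: 23.8
eef_pos: [0.5846, -0.0481, 0.0707]
tcp_rot: [0.001, 0.865, -0.0, 0.501]
contact_force: [-0.0, -0.2, -2.9]
opening: 0.674
finger_force: 78.2
```

Call:
jog_arm:
  increments:
    - {"dx":0,"dy":0,"dz":-0.008,"ax":0,"ay":0,"az":0,"gripper":-1}
    - {"dx":0,"dy":0,"dz":-0.008,"ax":0,"ay":0,"az":0,"gripper":-1}
    - {"dx":0,"dy":0,"dz":-0.008,"ax":0,"ay":0,"az":0,"gripper":-1}

```text
time: 24.1
eef_pos: [0.5851, -0.0481, 0.0706]
tcp_rot: [0.001, 0.865, -0.0, 0.502]
contact_force: [-2.2, 0.0, 2.8]
opening: 0.674
finger_force: 78.6
```

The bottle is seated on the floor. I release it, then back out along the tool axis.

Call:
jog_arm:
  increments:
    - {"dx":0,"dy":0,"dz":0,"ax":0,"ay":0,"az":0,"gripper":0.38}
    - {"dx":0,"dy":0,"dz":0,"ax":0,"ay":0,"az":0,"gripper":0.45}
    - {"dx":0,"dy":0,"dz":0,"ax":0,"ay":0,"az":0,"gripper":0.6}
    - {"dx":0,"dy":0,"dz":0,"ax":0,"ay":0,"az":0,"gripper":0.8}
    - {"dx":0,"dy":0,"dz":0,"ax":0,"ay":0,"az":0,"gripper":0.9}
    - {"dx":0,"dy":0,"dz":0,"ax":0,"ay":0,"az":0,"gripper":0.9}

```text
time: 24.7
eef_pos: [0.5842, -0.048, 0.0693]
tcp_rot: [0.001, 0.866, -0.0, 0.5]
contact_force: [-0.2, -0.9, 0.2]
opening: 0.95
finger_force: 0.0
```

```bash
python3 st.py
cat > p11.py <<'E'
from plan import *
q=np.array(D[-1]['qpos']); x,R0=pose(q); z=R0.as_matrix()[:,2]
print(z.round(3))
for k in(.03,.04,.05): 
    print(k); seg('back',q,x-z*k,R0)
q2=seg('b45',q,x-z*.045,R0); seg('up-pitch',q2,x-z*.045+[-.02,0,.08],R.from_rotvec([0,-rad(15),0])*R0)
E
python3 p11.py; python3 look.py p7
```

```text
time 24.7
qpos [-0.3818, 0.2004, 2.3716, 2.4735, 0.5469, 1.9671]
eef_pos [0.5842, -0.048, 0.0693]
tcp_rot [0.0006, 0.8658, -0.0001, 0.5004]
contact_force [-0.1603, -0.8995, 0.1623]
opening 0.9498
finger_force 0.0
[ 0.867 -0.001 -0.499]
0.03
back d [-0.217  0.     0.125] a [0. 0. 0.] ->x [ 0.558 -0.048  0.084] ang 0
   q [-0.41  0.11  2.44  2.4   0.53  2.03] q5min 0.53 q3max 2.44
0.04
   track fail t=1.00 0.00010403452458170762 [-0.42  0.08  2.45  2.36  0.52  2.06]
back d [-0.289  0.     0.166] a [0. 0. 0.] ->x [ 0.55  -0.048  0.089] ang 0
0.05
   track fail t=0.75 8.722133268432196e-06 [-0.42  0.08  2.45  2.38  0.53  2.05]
back d [-0.361  0.     0.208] a [0. 0. 0.] ->x [ 0.541 -0.048  0.094] ang 0
   track fail t=0.83 8.722133266166452e-06 [-0.42  0.08  2.45  2.38  0.53  2.05]
b45 d [-0.325  0.     0.187] a [0. 0. 0.] ->x [ 0.545 -0.048  0.092] ang 0
scene cap 134 [ 0.5974 -0.0479  0.1297] [[0.5397, -0.0638, 0.1013], [0.6124, -0.0157, 0.1444]]
top cap 97 [ 0.5917 -0.0462  0.1341] [[0.5794, -0.0606, 0.1255], [0.6061, -0.0326, 0.1446]]Traceback (most recent call last):
  File "p11.py", line 6, in <module>
    q2=seg('b45',q,x-z*.045,R0); seg('up-pitch',q2,x-z*.045+[-.02,0,.08],R.from_rotvec([0,-rad(15),0])*R0)
                                 ~~~^^^^^^^^^^^^^^^^^^^^^^^^^^^^^^^^^^^^^^^^^^^^^^^^^^^^^^^^^^^^^^^^^^^^^^
  File "plan.py", line 14, in seg
    x0,R0=pose(q); o=track(q,x1,R1,n)
          ~~~~^^^
  File "srch.py", line 3, in pose
    def pose(q): x,W=fk(q,P); return x,W*C
                     ~~^^^^^
  File "kin.py", line 7, in fk
    A=Rz(q[0])*Ry(q[1]); B=A*Ry(q[2]); W=B*Rz(q[3])*Ry(q[4])
         ~^^^
TypeError: 'NoneType' object is not subscriptable
```

```bash
cat > p12.py <<'E'
from plan import *
q=np.array(D[-1]['qpos']); x,R0=pose(q)
for nm,d,t in(('A',[-.02,0,.012],0),('B',[-.012,0,.07],5),('C',[-.0,0,.15],15),('E',[0,0,.24],40)):
    q=seg(nm,q,x+d,R.from_rotvec([0,-rad(t),0])*R0)
    if q is None: break
E
python3 p12.py
```

```text
A d [-0.167  0.     0.1  ] a [ 0. -0.  0.] ->x [ 0.564 -0.048  0.081] ang 0
   q [-0.4   0.13  2.42  2.42  0.54  2.01] q5min 0.54 q3max 2.42
B d [0.067 0.    0.483] a [-0.    -0.056 -0.   ] ->x [ 0.572 -0.048  0.139] ang 5
   q [-0.4   0.01  2.43  2.37  0.53  2.1 ] q5min 0.53 q3max 2.43
C d [0.1   0.    0.667] a [ 0.    -0.111  0.   ] ->x [ 0.584 -0.048  0.219] ang 10
   q [-0.41 -0.11  2.43  2.4   0.6   2.11] q5min 0.53 q3max 2.43
E d [0.   0.   0.75] a [ 0.    -0.278  0.   ] ->x [ 0.584 -0.048  0.309] ang 25
   q [-0.41 -0.11  2.44  2.66  1.01  1.92] q5min 0.60 q3max 2.45
```

View pics/p7.png

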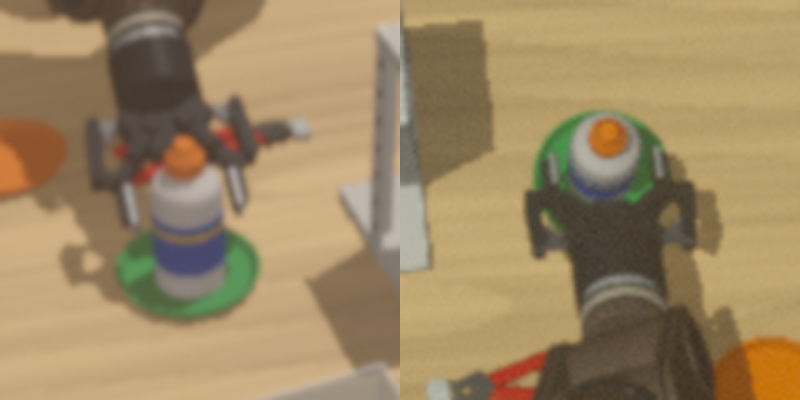

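The crops show the bottle standing upright and the fingers open on either side at (130,205) and (235,190). I withdraw.

Call:
jog_arm:
  increments:
    - {"dx":-0.08,"dy":0,"dz":0.05,"ax":0,"ay":0,"az":0,"gripper":0.9}
    - {"dx":-0.167,"dy":0,"dz":0.1,"ax":0,"ay":0,"az":0,"gripper":0.9}
    - {"dx":-0.167,"dy":0,"dz":0.1,"ax":0,"ay":0,"az":0,"gripper":0.9}

```text
time: 25.1
eef_pos: [0.5635, -0.0478, 0.0815]
tcp_rot: [0.001, 0.866, -0.0, 0.501]
contact_force: [0.5, -0.9, -0.1]
opening: 0.95
finger_force: 0.0
```

Call:
jog_arm:
  increments:
    - {"dx":0.015,"dy":0,"dz":0.12,"ax":0,"ay":-0.014,"az":0,"gripper":0.9}
    - {"dx":0.03,"dy":0,"dz":0.24,"ax":0,"ay":-0.028,"az":0,"gripper":0.9}
    - {"dx":0.05,"dy":0,"dz":0.36,"ax":0,"ay":-0.042,"az":0,"gripper":0.9}
    - {"dx":0.067,"dy":0,"dz":0.483,"ax":0,"ay":-0.056,"az":0,"gripper":0.9}
    - {"dx":0.067,"dy":0,"dz":0.483,"ax":0,"ay":-0.056,"az":0,"gripper":0.9}

```text
time: 25.6
eef_pos: [0.5734, -0.0483, 0.1418]
tcp_rot: [0.0, 0.842, -0.001, 0.54]
contact_force: [0.3, -0.4, 0.3]
opening: 0.952
finger_force: 0.0
```

Call:
jog_arm:
  increments:
    - {"dx":0.025,"dy":0,"dz":0.17,"ax":0,"ay":-0.028,"az":0,"gripper":0.9}
    - {"dx":0.05,"dy":0,"dz":0.33,"ax":0,"ay":-0.056,"az":0,"gripper":0.9}
    - {"dx":0.075,"dy":0,"dz":0.5,"ax":0,"ay":-0.083,"az":0,"gripper":0.9}
    - {"dx":0.1,"dy":0,"dz":0.667,"ax":0,"ay":-0.111,"az":0,"gripper":0.9}
    - {"dx":0.1,"dy":0,"dz":0.667,"ax":0,"ay":-0.111,"az":0,"gripper":0.9}

```text
time: 26.1
eef_pos: [0.5853, -0.0483, 0.2223]
tcp_rot: [0.0, 0.791, -0.001, 0.612]
contact_force: [-0.7, 0.6, -0.6]
opening: 0.951
finger_force: 0.0
```

Call:
jog_arm:
  increments:
    - {"dx":0,"dy":0,"dz":0.25,"ax":0,"ay":-0.09,"az":0,"gripper":0.9}
    - {"dx":0,"dy":0,"dz":0.5,"ax":0,"ay":-0.18,"az":0,"gripper":0.9}
    - {"dx":0,"dy":0,"dz":0.75,"ax":0,"ay":-0.278,"az":0,"gripper":0.9}
    - {"dx":0,"dy":0,"dz":0.75,"ax":0,"ay":-0.278,"az":0,"gripper":0.9}
    - {"dx":0,"dy":0,"dz":0.75,"ax":0,"ay":-0.278,"az":0,"gripper":0.9}
    - {"dx":0,"dy":0,"dz":0.75,"ax":0,"ay":-0.278,"az":0,"gripper":0.9}

```text
time: 26.7
eef_pos: [0.5842, -0.0479, 0.3082]
tcp_rot: [0.001, 0.643, 0.0, 0.766]
contact_force: [-0.2, 0.6, -0.3]
opening: 0.951
finger_force: 0.0
```

```bash
python3 st.py; python3 look.py p8
python3 - <<'E'
from h import *
c=cam('scene'); P=cloud(c)
hsv=cv2.cvtColor(c['frame'],cv2.COLOR_BGR2HSV); m=(cv2.inRange(hsv,(170,120,60),(180,255,255))|cv2.inRange(hsv,(0,150,60),(6,255,255)))>0
b=np.zeros_like(m);b[170:250,140:200]=1
p=P[m&b]; print('handle',len(p),np.nanmedian(p,0))
E
```

```text
time 26.7
qpos [-0.4097, -0.1054, 2.441, 2.6603, 1.0086, 1.9182]
eef_pos [0.5842, -0.0479, 0.3082]
tcp_rot [0.0007, 0.6434, 0.0003, 0.7655]
contact_force [-0.2125, 0.6133, -0.2845]
opening 0.9508
finger_force 0.0
scene cap 121 [ 0.6034 -0.05    0.1325] [[0.59, -0.0641, 0.1187], [0.6125, -0.0326, 0.1444]]
top cap 91 [ 0.5928 -0.0457  0.134 ] [[0.5805, -0.0604, 0.1233], [0.6077, -0.0328, 0.1439]]
handle 61 [ 0.43051671 -0.36355068  0.08846715]
```

The bottle has stayed put with its cap unmoved, the handle is still locked, and the arm is clear of everything. I hand in.

```bash
python3 -c "
from plant import job
print(job.sign_off())"
```

```text
the job is handed in; nothing more can be done
None
```

The job is handed in: the clamp is locked on the board, and the bottle was held upside down for over a second, then stood upright in the green saucer with the arm clear; the sign-off returned no verdict.

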